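Start a lag screw square with a box key

ROBOT

A 6-joint arm with a two-finger parallel gripper is mounted at the origin on the work surface. World frame = base frame: x ahead of the robot, y to its left, z up, the work surface at z = 0. Lengths are in m, angles in rad, forces in N, time in s.
With the tool pointing down it reaches from about 0.275 to 0.775 m from the base axis. Payload 14.6 kg.
Tool frame: the origin (TCP) lies at the very end of the fingers, on their centre line; the grasp point (between the pads) lies 19 mm behind it (ctrl.grip_point_offset is the distance from the TCP to the grasp point, in m); z points along the fingers, y is the line along which they close (so a half turn about z gives the same grasp; the last joint's range is limited). The gripper opens to 85 mm and grips with 20 to 120 N. Pads are 22 mm wide; open, the fingers measure 114 mm over their backs; the gripper's body (76 mm by 85 mm) begins 54 mm behind the grasp point. The pads swing forward as they close: fully open they stand 13 mm farther back than shut.
Start: joints at [1.191, 0.263, -0.048, 1.259, 0, 1.415], TCP at [0.117, 0.512, 0.231] pointing down, gripper open.
Joint ranges: [-2.65, 2.65], [-0.89, 1.7], [-1.18, 1.37], [-2.13, 2.11], [-1.35, 1.29], [-3.14, 3.14]. Speed limits (rad/s): [1.89, 1.89, 2.57, 2.79, 3.14, 3.14].

INTERFACE

Orientations are given as a unit quaternion [x, y, z, w].
In Python, from station import ctrl gives the robot as it stands. The module is installed in compiled form; this text tells all that it offers.
- The arm moves only by the tool send_rows, never from a script. Its argument "steps" is a list of rows, each an object with "travel": the shift along the tool's x, y, z in m, a list of three; "turn": the turn about the tool's z in degrees; "jaw": the finger opening in m, from 0 to 0.0854. A call has exactly 5 rows; each row is the pose to reach, as a shift and turn from the pose commanded when the call began, along the tool's axes at that moment; what a row does not reach only later rows make up. A row lasts 1/8 s, in which the tool goes at most 62.5 mm and 10.7 degrees, less where a joint would pass 70% of its speed; a pose out of reach is approached as far as the arm can. A call with a gripper value outside its range is refused whole. The fingers move at their own pace and stop on an object; "newtons" is the grip in N (left out, the last holds). Time passes only in rows, so rows that repeat a pose let the fingers close, or fill a call up. It gives the time, the measured TCP pose, the force, the opening and the grip force at its end, in the units of the state.
- ctrl.read_state(): the state, without advancing time (a new reading comes with each control period).
- ctrl.camera(name): name is "scene" or "top"; returns (picture, depth): 480x640x3 uint8, red, green, blue; 480x640 float32, m along the optical axis (not along the pixel's ray), 0 where there is no reading.
- ctrl.camera_info(name): a dict with "camera_matrix" (3x3 intrinsics, pixels), "D" ([k1, k2, p1, p2, k3] as OpenCV has them; the pictures are not rectified), "cam_to_world" (4x4, takes a point from camera to world coordinates). Camera axes: x right, y up, looking along -z (the intrinsics and any distortion apply to the point x, -y, -z); pixel columns grow to the right and rows downward; lengths in m; the calibration is good to about 2 mm. A picture is of the moment at which its call begins. camera_info takes no time and is no camera call.
- ctrl.finish_job(): hands the job in; it is judged then, once.
Trained networks look in the newest picture that a camera, given by its name, has taken for a name from the list of things; names that differ only in an ending like _2 or _b are one class to them, and where a whole thing is asked for, a point or a joint stands for the part that bears it (a point fixed in the world has none). Each returns a list of dicts, best first, with "p" (0 to 1); they miss things now and then, are a little off and sometimes report something else, mostly with a low value. They report only what shows in the picture. A call takes as long as a camera call.
- ctrl.outline_of(camera, label): "pixels" (480x640 bool, what is visible of it) and "rect" ([left, top, right, bottom] in pixels, round what is visible of it).
The state is a dict: "time": time; "qpos": joint angles; "dq": joint speeds; "effort": joint torques, N m; "tool_pos": TCP position; "tcp_rot": TCP orientation; "contact_force": force on the tool from outside, world axes, zero at the start; "wrist_torque": the same for the moment, N m; "opening": finger opening in m; "finger_force": force on a finger pad.
Only numpy, scipy, OpenCV 4.12 (cv2) and the standard library are available. Lean on these libraries where they do the work, as an engineer would, in place of code of your own. Each camera call takes 0.05 s, during which the arm holds its last target. There are 200 camera calls.

TASK

Start the leaning lag screw square into the timber joint. Take the box key from its rest, set it upright on the screw's head so that the screw stands straight, and let go of it; then take it again from above by the top of its handle, feel for the square until the socket drops fully home on the head, and only then turn the screw itself clockwise by at least half a turn, keeping it upright as you turn. Leave the key standing fully home on the screw, and do not disturb the other things on the bench.

Things in the scene. Friction and masses are not known exactly. Their poses are not given: they have to be found in the camera images.
- driver_mid (a point): The box key: loose, 150 mm long, 0.3 to 0.55 kg; a square wooden handle 28 x 28 mm on a round steel socket 54 mm across and 58 mm long. This point is on its axis in the handle, 104 mm from the socket's open mouth, 46 mm from the handle's top end. z runs along the key from mouth to handle top; x and y are square to the handle's flat sides.
- socket_mouth (a point): Centre of the key's open mouth, axes as driver_mid. Inside: a flared round entry, 46 mm wide at the mouth, 37 mm wide from 9 to 36 mm deep; then a square recess 29 x 29 mm, sides parallel to the handle's, from 36 to 50 mm deep. Out of step the key stands on the head's corners, head 36 mm inside; within some 6 to 9 degrees of in step it drops 14 mm more.
- socket_floor (a point): Point on the key's axis at the bottom of the square recess, 50 mm from the mouth; axes as driver_mid. It meets the screw's top when the socket is fully home.
- screw_top (a point): Centre of the flat top of the lag screw's square steel head, 25 x 25 mm, 14 mm tall, with a round collar 35 mm wide, 14 mm tall, under it and a shank 15 mm thick. z runs up along the screw, which leans up to 0.2 rad at first; the axes follow lean and sinking but not the turn: which way the square faces is not given. The lean pivots 90 mm below this point, takes 0.22 N m (3 N at the head) and stays where it is left.
- screw_foot (a point): Where the screw enters the wood: on the timber joint's top face, 36 mm above the bench, on the upright axis on which the screw should stand (the head's top is then 80 mm above this point). The joint is fixed: a 200 x 130 mm board with a 160 x 90 mm board on it and two clamps at its far (+x) edge; two other lag screws in it, heads low, are already home.
- turn (a joint): How far the screw is driven, rad: 0 at first, grows clockwise seen from above (half a turn is 3.14); it sinks 6 mm a turn and does not turn back beyond 0. Turning takes about 0.22 N m, so a key rubbing lightly on the head does not turn it; in the socket the head has up to 10 degrees of play either way.
- rest: The key's fixed wooden rest, 190 x 90 mm, 150 mm tall; origin at the centre of its underside. Its x axis points, level, from the key's mouth end to its handle end. The key starts in it leaning 45 degrees from upright, mouth low on the robot's side, handle up and away; two flat handle sides are upright there, free from 62 to 125 mm from the mouth. The key lifts straight up out of it.
- spare_screw: Bystander: lag screw lying loose, 105 mm long, 25 mm tall
- wrench: Bystander: open-ended wrench lying flat
- tape: Bystander: roll of black tape, 96 mm across, 25 mm tall

How it is judged:
On the way, in this order (a step that is already met when the one before it is completed fails the run):
1. the key stands upright on the screw's head, let go, the screw not yet turned (distance between socket_floor and screw_top below 0.021 m and angle between driver_mid's own z axis and vertical below 0.14 rad and contact force between the fingers and driver below 0.2 N and value of joint turn below 0.3 rad), for 0.2 s.
2. the key, held again, is fully home on the head and the screw is square, before its first turn (distance between socket_floor and screw_top below 0.006 m and angle between screw_top's own z axis and vertical below 0.075 rad and contact force between the fingers and driver above 2 N and value of joint turn below 0.4 rad), for 0.1 s.
At the end, for the whole second after the job is handed in: The screw has been driven by at least 2.9 rad (half a turn is 3.14) and stands within 0.075 rad of upright; the key stands at rest on it, within 0.14 rad of upright, its socket fully home (socket floor within 6 mm of the screw's top) (value of joint turn above 2.9 rad and angle between screw_top's own z axis and vertical below 0.075 rad and distance between socket_floor and screw_top below 0.006 m and angle between driver_mid's own z axis and vertical below 0.14 rad and linear speed of driver below 0.02 m/s); the robot touches nothing.
It fails at once if the screw is driven askew: turned while it leans more than 0.085 rad (value of joint turn above 0.4 rad and angle between screw_top's own z axis and vertical above 0.085 rad).
It fails at once if a bystander is moved by more than 25 mm (distance of any of spare_screw, wrench, tape from where it was at the start of the episode above 0.025 m).
It also fails if it takes over 72 s, if anything falls off the work surface, if the arm or the gripper's body presses on something with over 40 N, if the wrist force passes 120 N, or if a joint passes its speed limit or range.

## Working session

There is one attempt and no reset: what is moved stays moved. The work goes in short steps, Python scripts to look and compute and a tool call to move; the robot and the scene stay as the last step left them, time stands still between calls to the robot, and variables do not carry over. Pictures are saved under pics/ and viewed, at most 10 in all, crops included, and the job is handed in when it is done.

Besides the shell and the picture viewer there is one more tool, called as name(argument=value, ...) on one line, values as JSON. send_rows: Moves the arm, as the interface text tells. Its arguments: {"type":"object","properties":{"steps":{"type":"array","items":{"type":"object","properties":{"travel":{"type":"array","items":{"type":"number"}},"turn":{"type":"number"},"jaw":{"type":"number"}}}},"newtons":{"type":"number"}},"required":["steps"]}

```bash
ls; mkdir -p pics; cat > h.py <<'E'
import numpy as np, cv2
from station import ctrl
from scipy.spatial.transform import Rotation as R
def cloud(name,depth):
    ci=ctrl.camera_info(name);K=np.array(ci["camera_matrix"],float);D=np.array(ci["D"],float);T=np.array(ci["cam_to_world"])
    v,u=np.mgrid[0:480,0:640]
    p=cv2.undistortPoints(np.stack([u,v],-1).reshape(-1,1,2).astype(np.float64),K,D).reshape(480,640,2)
    c=np.stack([p[...,0]*depth,-p[...,1]*depth,-depth],-1)
    w=c@T[:3,:3].T+T[:3,3]; w[depth<=0]=np.nan
    return w
def shot(name,f=None):
    im,d=ctrl.camera(name)
    if f: cv2.imwrite(f"pics/{f}.png",im[...,::-1])
    return im,cloud(name,d)
def tool():
    s=ctrl.read_state(); return s,np.array(s["tool_pos"]),R.from_quat(s["tcp_rot"])
E
python3 - <<'E'
from h import *
np.set_printoptions(precision=4,suppress=True)
s,p,r=tool();print(s);print(r.as_matrix())
for c in("scene","top"):
    im,w=shot(c,c+"0"); np.savez(f"{c}0.npz",w=w)
    print(c,np.array(ctrl.camera_info(c)["cam_to_world"]))
    for l in("driver_mid","screw_top","rest","spare_screw","wrench","tape"):
        for o in ctrl.outline_of(c,l)[:2]:
            m=o["pixels"]; q=w[m]; q=q[~np.isnan(q[:,0])]
            print(c,l,round(o["p"],2),o["rect"],m.sum(),np.median(q,0) if len(q) else None, q.min(0) if len(q) else None,q.max(0)if len(q) else None)
E
```

```text
pics
{'time': 0.0, 'qpos': array([ 1.1907,  0.2636, -0.0489,  1.2594, -0.    ,  1.4155]), 'dq': array([ 0.0007, -0.0002, -0.0004,  0.0011,  0.0013,  0.0018]), 'effort': array([ -0.0012, -63.7614,  38.4561,   0.0138,  -0.0001,   0.    ]), 'tool_pos': array([0.1169, 0.5115, 0.2308]), 'tcp_rot': array([ 0.1122,  0.9937, -0.0005, -0.0001]), 'contact_force': array([ 0.1176,  0.1119, -0.3499]), 'wrist_torque': array([ 0.0292, -0.0084,  0.0577]), 'finger_force': 0.0, 'opening': 0.08517123805567674}
[[-0.9748  0.2229 -0.0004]
 [ 0.2229  0.9748 -0.001 ]
 [ 0.0002 -0.0011 -1.    ]]
scene [[ 0.4242 -0.6358  0.6448  1.1023]
 [ 0.9054  0.2858 -0.3139 -0.3662]
 [ 0.0153  0.717   0.6969  0.7412]
 [ 0.      0.      0.      1.    ]]
scene driver_mid 0.7 [260.0, 261.2, 290.5, 290.9] 636 [ 0.5872 -0.2112  0.1411] [ 0.5174 -0.2358  0.074 ] [ 0.623  -0.172   0.1643]
scene driver_mid 0.3 [438.7, 191.9, 457.2, 230.0] 414 [0.5182 0.2038 0.0984] [0.4754 0.1929 0.0336] [0.5298 0.2342 0.1195]
scene screw_top 0.74 [361.4, 270.8, 395.4, 308.3] 485 [ 0.6083 -0.0111  0.017 ] [ 0.5445 -0.0219 -0.003 ] [0.6397 0.012
[... 845 characters left out ...]
 0.5436 -0.1986  0.1025] [ 0.4906 -0.2332  0.055 ] [ 0.6205 -0.1589  0.1646]
top screw_top 0.66 [120.5, 243.7, 154.8, 265.0] 502 [0.5086 0.206  0.1103] [0.4912 0.1929 0.0315] [0.5342 0.2481 0.1208]
top rest 0.62 [341.8, 167.7, 417.5, 280.9] 3295 [ 0.5642 -0.1949  0.0121] [ 0.4568 -0.278  -0.0046] [ 0.6661 -0.1306  0.1611]
top spare_screw 0.61 [262.4, 182.1, 279.3, 237.8] 603 [ 0.5939 -0.0091  0.0169] [ 0.541  -0.0237 -0.0046] [0.642  0.0122 0.0294]
top wrench 0.64 [489.6, 201.2, 507.7, 297.3] 1037 [ 0.5082 -0.4174  0.0077] [ 0.4212 -0.44   -0.0031] [ 0.5919 -0.4007  0.0131]
top tape 0.78 [232.2, 269.5, 287.0, 325.6] 1037 [0.4321 0.0185 0.0245] [ 0.3838 -0.0337 -0.002 ] [0.4771 0.065  0.0311]
```

```bash
python3 - <<'E'
import cv2,numpy as np
a=cv2.imread("pics/top0.png");b=cv2.imread("pics/scene0.png")
A=cv2.resize(a[150:300,330:430],None,fx=4,fy=4);B=cv2.resize(a[190:340,60:160],None,fx=4,fy=4)
cv2.imwrite("pics/c1.png",np.hstack([A,B]))
E
```

```text
(no output)
```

View pics/c1.png

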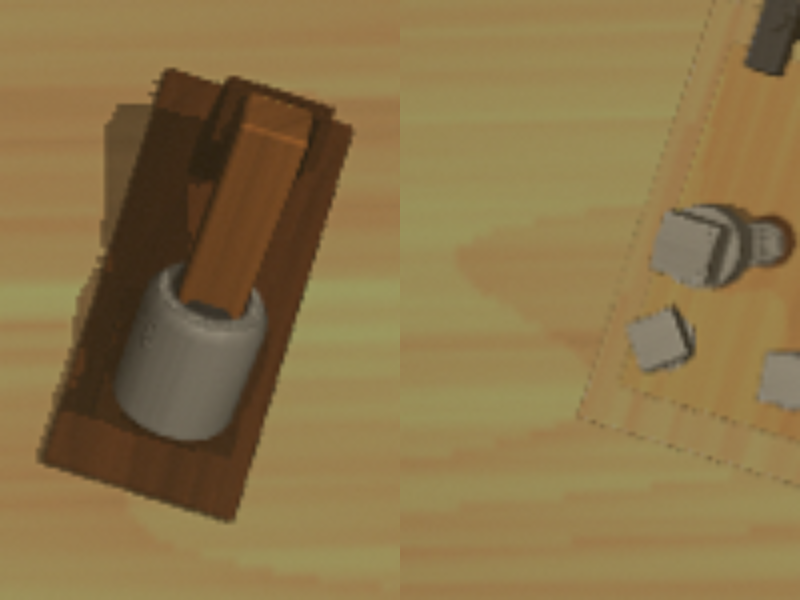

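View pics/scene0.png

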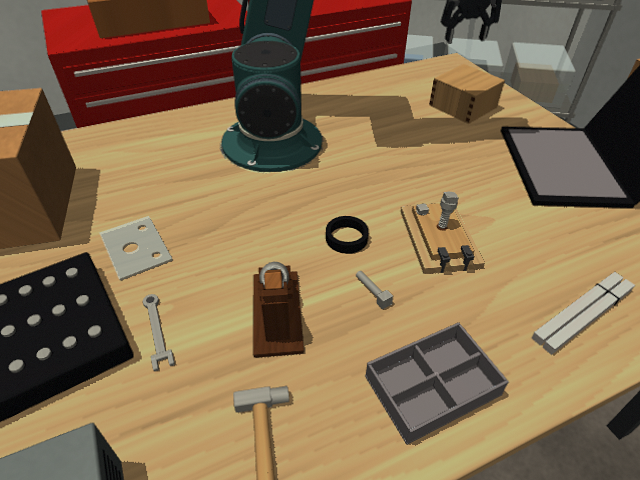

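The crop shows the key in its rest (socket at top-camera pixel ~(378,238), handle top ~(399,177)). The leaning screw's head is at ~(131,251) and its shank enters the wood near (155,250). The scene view shows the bench clear of obstacles around both.

```bash
cat >> h.py <<'E'
def px2z(name,uv,z):
    ci=ctrl.camera_info(name);K=np.array(ci["camera_matrix"],float);D=np.array(ci["D"],float);T=np.array(ci["cam_to_world"])
    p=cv2.undistortPoints(np.array(uv,float).reshape(-1,1,2),K,D).reshape(-1,2)
    d=np.c_[p[:,0],-p[:,1],-np.ones(len(p))]@T[:3,:3].T
    return T[:3,3]+d*((z-T[2,3])/d[:,2])[:,None]
def plane(q):
    for _ in range(5):
        c=np.median(q,0) if _==0 else q.mean(0); n=np.linalg.svd(q-c)[2][2]; n*=np.sign(n[2]); e=abs((q-c)@n); q=q[e<max(.002,2*np.median(e))]
    return q.mean(0),n,len(q)
E
python3 - <<'E'
from h import *
np.set_printoptions(precision=4,suppress=True)
w=np.load("top0.npz")["w"]; im=cv2.imread("pics/top0.png")
uv=lambda x,y,ox:(330+(x)/4,150+y/4)
c=px2z("top",[uv(40,460,0),uv(235,520,0),uv(352,125,0),uv(168,70,0)],0.012);print(c, np.linalg.norm(np.diff(c,axis=0),axis=1))
d=c[3]-c[0];print("yaw",np.degrees(np.arctan2(d[1],d[0])),"rest c",c.mean(0))
# handle face: polygon in crop
m=np.zeros((480,640),np.uint8);cv2.fillPoly(m,[np.array([uv(*a,0) for a in[(248,140),(298,150),(243,300),(195,292)]]).astype(int)],1)
q=w[m>0];q=q[~np.isnan(q[:,0])];print("face",plane(q))
for e in[(246,130),(307,145),(250,95),(312,110),(185,303),(243,315)]:
    u=uv(*e,0);print(e,w[int(round(u[1])),int(round(u[0]))])
# socket pts cylinder check
m=np.zeros((480,640),np.uint8);cv2.fillPoly(m,[np.array([uv(*a,0) for a in[(160,300),(255,330),(225,420),(130,400)]]).astype(int)],1)
q=w[m>0];q=q[~np.isnan(q[:,0])]
from scipy.optimize import least_squares
def f(x):
    a=np.array([np.cos(x[0])*np.cos(x[1]),np.sin(x[0])*np.cos(x[1]),np.sin(x[1])]);p=np.array([x[2],x[3],.1])
    v=q-p;v=v-np.outer(v@a,a);return np.linalg.norm(v,axis=1)-.027
s=least_squares(f,[-.3,.785,.53,-.2],loss="soft_l1",f_scale=.002);print("axis yaw,el",np.degrees(s.x[:2]),"pt at z=.1",s.x[2:],np.abs(s.fun).mean(),len(q))
u2=lambda x,y:(60+(x-400)/4,190+y/4)
print("head corners",px2z("top",[u2(672,207),u2(722,222),u2(703,283),u2(652,264)],.114), "foot",px2z("top",[u2(775,242),u2(790,242)],.036))
m=np.zeros((480,640),np.uint8);cv2.fillPoly(m,[np.array([u2(*a) for a in[(674,212),(714,226),(700,275),(658,262)]]).astype(int)],1)
q=w[m>0];q=q[~np.isnan(q[:,0])];print("headtop",plane(q),q.mean(0))
q=w[190:340,60:200].reshape(-1,3);q=q[(q[:,2]>.028)&(q[:,2]<.044)];print("board top z",np.median(q[:,2]))
rc=cv2.minAreaRect((q[:,:2]*1000).astype(np.float32));print(rc)
E
```

```text
[[ 0.4854 -0.129   0.012 ]
 [ 0.4566 -0.2155  0.012 ]
 [ 0.6353 -0.2755  0.012 ]
 [ 0.6625 -0.1921  0.012 ]] [0.0912 0.1885 0.0877]
yaw -19.61724028635362 rest c [ 0.5599 -0.203   0.012 ]
face (array([ 0.5718, -0.2078,  0.1337]), array([-0.671 ,  0.2261,  0.7061]), 473)
(246, 130) [ 0.6029 -0.2069  0.1622]
(307, 145) [ 0.6005 -0.2336  0.1408]
(250, 95) [ 0.6189 -0.2094  0.1476]
(312, 110) [ 0.6132 -0.2356  0.1417]
(185, 303) [ 0.5425 -0.1862  0.1012]
(243, 315) [ 0.538  -0.2119  0.0933]
axis yaw,el [-17.8126  41.0153] pt at z=.1 [ 0.5642 -0.2027] 0.00151986764022856 654
head corners [[0.5236 0.2193 0.114 ]
 [0.517  0.1986 0.114 ]
 [0.4923 0.2061 0.114 ]
 [0.5004 0.2273 0.114 ]] foot [[0.516  0.1992 0.036 ]
 [0.5159 0.1925 0.036 ]]
headtop (array([0.5083, 0.2137, 0.1151]), array([-0.071 ,  0.1801,  0.9811]), 126) [0.509  0.2135 0.1152]
board top z 0.03562696372968044
((529.2985229492188, 198.43154907226562), (91.63959503173828, 184.9409942626953), 72.1706314086914)
```

```bash
cat > go.py <<'E'
import sys
from h import *
np.set_printoptions(precision=4,suppress=True)
s,p,r=tool(); M=r.as_matrix(); yaw=np.degrees(np.arctan2(M[1,0],M[0,0]))
a=[float(x) for x in sys.argv[1:]]
print("t",s["time"],"p",p,"yaw",yaw,"q",s["qpos"],"F",s["contact_force"],"T",s["wrist_torque"],"op",s["opening"],s["finger_force"])
if len(a)>=3: print("travel",r.inv().apply(np.array(a[:3])-p))
if len(a)>3: print("turn",(yaw-a[3]+180)%360-180)
E
python3 go.py .5837 -.2119 .23 161
```

```text
t 0.7 p [0.117  0.5118 0.2313] yaw 167.11849892949755 q [ 1.1907  0.2631 -0.0483  1.2594  0.      1.4155] F [-0.1181 -0.3598  0.6029] T [0.0012 0.0441 0.0418] op 0.08559196512258359 0.0
travel [-0.6163 -0.6014  0.0013]
turn 6.118498929497548
```

send_rows(steps=[{"travel": [-0.04,-0.04,0],"turn": 3,"jaw": 0.085},{"travel": [-0.08,-0.08,0],"turn": 6,"jaw": 0.085},{"travel": [-0.12,-0.12,0],"turn": 6,"jaw": 0.085},{"travel": [-0.16,-0.16,0],"turn": 6,"jaw": 0.085},{"travel": [-0.2,-0.2,0],"turn": 6,"jaw": 0.085}], newtons=20)

```text
time: 1.32
tool_pos: [0.268, 0.2707, 0.2315]
tcp_rot: [0.164, 0.986, 0.0, 0.0]
contact_force: [0.5, -0.0, 0.3]
opening: 0.085
finger_force: 0.0
```

send_rows(steps=[{"travel": [-0.035,-0.04,0],"turn": 0,"jaw": 0.085},{"travel": [-0.07,-0.08,0],"turn": 0,"jaw": 0.085},{"travel": [-0.105,-0.12,0],"turn": 0,"jaw": 0.085},{"travel": [-0.14,-0.16,0],"turn": 0,"jaw": 0.085},{"travel": [-0.175,-0.2,0],"turn": 0,"jaw": 0.085}])

```text
time: 1.95
tool_pos: [0.3687, 0.0246, 0.2315]
tcp_rot: [0.164, 0.986, 0.0, 0.0]
contact_force: [1.4, 1.2, 0.6]
opening: 0.0851
finger_force: 0.0
```

```bash
python3 go.py .5837 -.2119 .2 161
```

```text
t 1.95 p [0.3687 0.0246 0.2315] yaw 161.10402824479587 q [-0.1551 -0.0057 -0.3711  1.2045  0.0001  0.1747] F [1.4006 1.2196 0.5931] T [ 0.0814 -0.0775  0.0081] op 0.08506158490534907 0.0
travel [-0.28   -0.1541  0.0317]
turn 0.10402824479587025
```

send_rows(steps=[{"travel": [-0.056,-0.031,0.0],"turn": 0,"jaw": 0.085},{"travel": [-0.112,-0.062,0.0],"turn": 0,"jaw": 0.085},{"travel": [-0.168,-0.092,0.0],"turn": 0,"jaw": 0.085},{"travel": [-0.224,-0.123,0.0],"turn": 0,"jaw": 0.085},{"travel": [-0.28,-0.154,0.0],"turn": 0,"jaw": 0.085}])

```text
time: 2.58
tool_pos: [0.5798, -0.2065, 0.2312]
tcp_rot: [0.164, 0.986, -0.0, 0.0]
contact_force: [0.7, -0.3, 0.8]
opening: 0.0852
finger_force: 0.0
```

```bash
python3 go.py .5837 -.2119 .105 161; python3 - <<'E'
from h import *
im,w=shot("scene","s1"); a=im[200:380,190:390,::-1]; t,w=shot("top"); b=t[120:300,300:500,::-1]
cv2.imwrite("pics/c2.png",cv2.resize(np.hstack([a,b]),None,fx=2,fy=2))
E
```

```text
t 2.575 p [ 0.5798 -0.2065  0.2312] yaw 161.09965275618924 q [-0.4745  0.4224  0.1949  1.3431  0.0001 -0.1446] F [ 0.6893 -0.2696  0.8192] T [ 0.0031 -0.0322 -0.0163] op 0.08521295156526257 0.0
travel [-0.0054 -0.0039  0.1262]
turn 0.09965275618924352
```

View pics/c2.png

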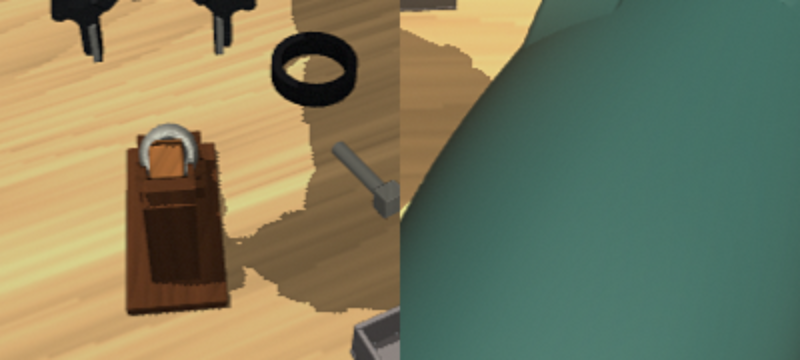

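The picture shows the open fingers straddling the key, above it (finger tips at ~(97,60) and ~(219,52), key ~(167,155) in the 2x crop). The top view is blocked by the arm.

send_rows(steps=[{"travel": [0,0,0.02],"turn": 0,"jaw": 0.085},{"travel": [0,0,0.045],"turn": 0,"jaw": 0.085},{"travel": [0,0,0.045],"turn": 0,"jaw": 0.085},{"travel": [0,0,0.045],"turn": 0,"jaw": 0.085},{"travel": [0,0,0.045],"turn": 0,"jaw": 0.085}])

```text
time: 3.3
tool_pos: [0.579, -0.2048, 0.1874]
tcp_rot: [0.164, 0.986, -0.0, 0.001]
contact_force: [0.5, -0.0, 0.3]
opening: 0.0852
finger_force: 0.0
```

```bash
python3 go.py .5837 -.2119 .105 161
```

```text
t 3.3 p [ 0.579  -0.2048  0.1874] yaw 161.12624767471988 q [-0.4725  0.4306  0.0897  1.2283 -0.     -0.1431] F [ 0.539  -0.0174  0.2753] T [ 0.03    0.0336 -0.0276] op 0.08519109601428813 0.0
travel [-0.0066 -0.0052  0.0824]
turn 0.12624767471987752
```

send_rows(steps=[{"travel": [-0.006,-0.005,0.02],"turn": 0,"jaw": 0.085},{"travel": [-0.006,-0.005,0.045],"turn": 0,"jaw": 0.085},{"travel": [-0.006,-0.005,0.065],"turn": 0,"jaw": 0.085},{"travel": [-0.006,-0.005,0.082],"turn": 0,"jaw": 0.085},{"travel": [-0.006,-0.005,0.082],"turn": 0,"jaw": 0.085}])

```text
time: 3.92
tool_pos: [0.5824, -0.2112, 0.104]
tcp_rot: [0.164, 0.986, 0.0, -0.001]
contact_force: [-0.1, -0.9, 0.2]
opening: 0.0852
finger_force: 0.0
```

send_rows(steps=[{"travel": [0,0,0],"turn": 0,"jaw": 0.02},{"travel": [0,0,0],"turn": 0,"jaw": 0.02},{"travel": [0,0,0],"turn": 0,"jaw": 0.02},{"travel": [0,0,0],"turn": 0,"jaw": 0.02},{"travel": [0,0,0],"turn": 0,"jaw": 0.02}], newtons=30)

```text
time: 4.55
tool_pos: [0.5833, -0.2108, 0.105]
tcp_rot: [0.164, 0.986, 0.001, 0.001]
contact_force: [1.0, 4.6, 6.1]
opening: 0.0278
finger_force: 29.4
```

```bash
python3 go.py .5837 -.2119 .105 161; python3 - <<'E'
from h import *
im,w=shot("scene","s2"); cv2.imwrite("pics/c3.png",cv2.resize(im[180:380,180:380,::-1],None,fx=3,fy=3))
E
```

```text
t 4.55 p [ 0.5833 -0.2108  0.105 ] yaw 161.1281873609599 q [-0.4789  0.4836 -0.0507  1.0355  0.0019 -0.1496] F [0.9703 4.5785 6.0885] T [ 1.4184 -0.4204 -0.3318] op 0.02783497303047132 29.350208044052124
travel [-0.0007 -0.0009  0.    ]
turn 0.12818736095991312
```

View pics/c3.png

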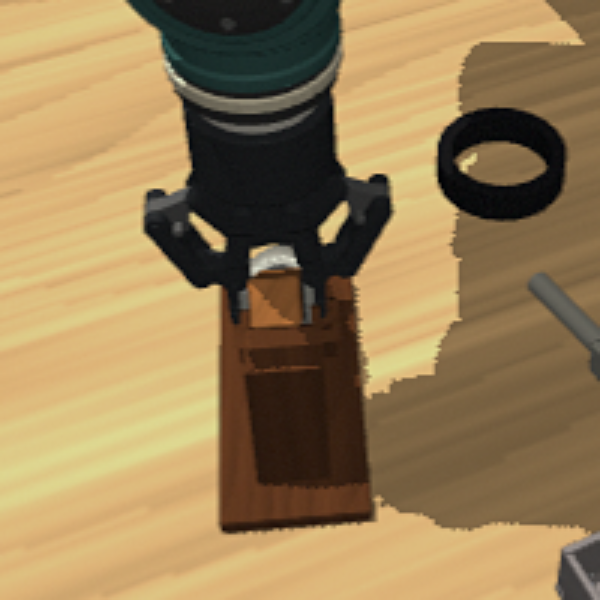

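The fingers hold the handle (opening 27.8 mm; pads at ~(240,300)/(308,300) in the 3x crop). Now I lift straight up with a light grip so the key can swing.

send_rows(steps=[{"travel": [0,0,-0.02],"turn": 0,"jaw": 0.02},{"travel": [0,0,-0.05],"turn": 0,"jaw": 0.02},{"travel": [0,0,-0.08],"turn": 0,"jaw": 0.02},{"travel": [0,0,-0.12],"turn": 0,"jaw": 0.02},{"travel": [0,0,-0.16],"turn": 0,"jaw": 0.02}])

```text
time: 5.22
tool_pos: [0.5824, -0.2112, 0.2653]
tcp_rot: [0.164, 0.986, 0.0, -0.0]
contact_force: [1.1, -0.5, -4.4]
opening: 0.0277
finger_force: 31.1
```

send_rows(steps=[{"travel": [0,0,-0.02],"turn": 0,"jaw": 0.02},{"travel": [0.03,0,-0.03],"turn": 0,"jaw": 0.02},{"travel": [0.06,0,-0.03],"turn": 0,"jaw": 0.02},{"travel": [0.1,0,-0.03],"turn": 0,"jaw": 0.02},{"travel": [0.1,0,-0.03],"turn": 0,"jaw": 0.02}], newtons=20)

```text
time: 5.85
tool_pos: [0.486, -0.1781, 0.2949]
tcp_rot: [0.164, 0.986, 0.0, -0.0]
contact_force: [0.9, 0.4, -3.5]
opening: 0.0275
finger_force: 31.1
```

```bash
python3 go.py; python3 - <<'E'
from h import *
im,w=shot("scene","s3"); cv2.imwrite("pics/c4.png",cv2.resize(im[120:380,150:400,::-1],None,fx=2,fy=2))
E
```

```text
t 5.85 p [ 0.486  -0.1781  0.2949] yaw 161.11120638956587 q [-0.5087  0.2398  0.0908  1.422  -0.     -0.179 ] F [ 0.8987  0.4212 -3.4654] T [-0.0842 -0.0962 -0.0367] op 0.027548510953182163 31.065518260002136
```

View pics/c4.png

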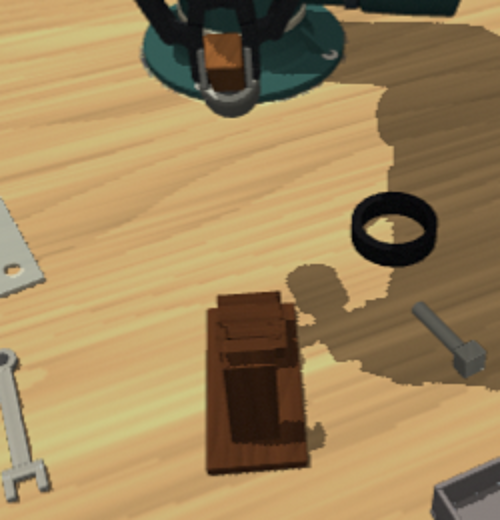

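The key is lifted clear of the rest and has swung partly: handle top at ~(222,45), socket below at ~(228,95). Measuring the remaining tilt.

```bash
cat > tilt.py <<'E'
from h import *
from scipy.optimize import minimize
np.set_printoptions(precision=4,suppress=True)
def profile(a,b):   # signed dist to key silhouette in its mid plane (a across, b from mouth)
    def box(a,b,h,b0,b1):
        dx=abs(a)-h; dz=abs(b-(b0+b1)/2)-(b1-b0)/2
        return np.where((dx<0)&(dz<0),np.maximum(dx,dz),np.hypot(np.maximum(dx,0),np.maximum(dz,0)))
    return box(a,b,.014,58e-3,.150),box(a,b,.027,0,.058)
def fit(cams=("scene",),reach=.13):
    s,p,r=tool(); Q=[]
    for c in cams:
        im,w=shot(c); q=w.reshape(-1,3); q=q[~np.isnan(q[:,0])]; t=r.inv().apply(q-p)
        t=t[(abs(t[:,1])<.011)&(abs(t[:,0])<reach)&(t[:,2]>-.068)&(t[:,2]<.13)&(q[:,2]>.045)]; Q.append(t)
    t=np.vstack(Q); X=-t[:,0];Z=-t[:,2]   # X forward(away from robot), Z up
    def d(x):
        th,gx,gb=x # tilt: handle top away positive; driver point gb from mouth at (gx, +.019)
        a=(X-gx)*np.cos(th)-(Z-.019)*np.sin(th); b=(X-gx)*np.sin(th)+(Z-.019)*np.cos(th)+gb
        h,k=profile(a,b); k=np.where(True,np.where((b<.058),abs(np.sqrt(np.maximum(a**2+t[:,1]**2,0))-.027),9),9)
        k=np.minimum(k,np.where((abs(a)<.027),abs(b-.058),9))
        return np.minimum(abs(h),k)
    best=None
    for t0 in np.radians([-10,0,10,20,30,40,50]):
        m=minimize(lambda x:np.minimum(d(x),.006).mean(),[t0,0,.108],method="Nelder-Mead",options=dict(initial_simplex=[[t0,0,.108],[t0+.15,0,.108],[t0,.006,.108],[t0,0,.116]]))
        if best is None or m.fun<best.fun: best=m
    print("tilt deg",np.degrees(best.x[0]),"gx",best.x[1],"gb",best.x[2],"err",best.fun,len(t))
    return best.x
if __name__=="__main__": fit()
E
python3 tilt.py
```

```text
tilt deg 44.43752130395918 gx -0.00123016613644216 gb 0.10682436373994061 err 0.000724090922165598 587
```

The key has not rotated at all (44°). I'll drop the grip to 20 N and check.

send_rows(steps=[{"travel": [0,0,0],"turn": 0,"jaw": 0.025},{"travel": [0,0,0],"turn": 0,"jaw": 0.025},{"travel": [0,0,0],"turn": 0,"jaw": 0.025},{"travel": [0,0,0],"turn": 0,"jaw": 0.025},{"travel": [0,0,0],"turn": 0,"jaw": 0.025}], newtons=20)

```text
time: 6.58
tool_pos: [0.4882, -0.179, 0.2943]
tcp_rot: [0.164, 0.986, 0.0, -0.0]
contact_force: [-0.0, -0.5, -4.8]
opening: 0.0277
finger_force: 31.1
```

```bash
python3 go.py; python3 tilt.py
```

```text
t 6.575 p [ 0.4882 -0.179   0.2943] yaw 161.1210326657125 q [-0.5083  0.2439  0.0947  1.4216  0.     -0.1788] F [-0.0471 -0.4587 -4.8329] T [-0.0921 -0.1652  0.0138] op 0.027691778016364167 31.067267060279846
tilt deg 44.48256717239761 gx -0.0012192657477759724 gb 0.10698065214681017 err 0.0007950277060415608 585
```

```bash
python3 - <<'E'
from h import *
np.set_printoptions(precision=3,suppress=True,linewidth=200)
c=np.array([.5605,-.2035]);y=np.radians(-19)
im,w=shot("scene");im2,w2=shot("top")
q=np.vstack([w.reshape(-1,3),w2.reshape(-1,3)]);q=q[~np.isnan(q[:,0])]
d=q[:,:2]-c;X=d@[np.cos(y),np.sin(y)];Y=d@[-np.sin(y),np.cos(y)]
k=(abs(X)<.12)&(abs(Y)<.07)&(q[:,2]>.01)&(q[:,2]<.17)
print("max z map rows X from -.11, cols Y from -.06")
for i in range(22):
    print(round(-.11+i*.01,2),[int(1000*max(q[k&(X>=-.11+i*.01)&(X<-.1+i*.01)&(Y>=-.06+j*.01)&(Y<-.05+j*.01),2],default=0)) for j in range(12)])
E
```

```text
max z map rows X from -.11, cols Y from -.06
-0.11 [0, 0, 0, 0, 0, 0, 0, 0, 0, 0, 0, 0]
-0.1 [0, 12, 13, 0, 0, 0, 0, 0, 0, 11, 13, 0]
-0.09 [0, 12, 14, 0, 0, 0, 0, 0, 0, 14, 15, 0]
-0.08 [0, 14, 14, 53, 0, 0, 0, 0, 0, 13, 16, 0]
-0.07 [0, 12, 14, 59, 60, 60, 60, 61, 61, 58, 15, 0]
-0.06 [0, 14, 13, 55, 57, 57, 56, 57, 55, 52, 15, 0]
-0.05 [0, 13, 45, 47, 47, 46, 46, 46, 43, 48, 16, 0]
-0.04 [0, 12, 57, 55, 36, 36, 33, 34, 40, 52, 14, 0]
-0.03 [0, 14, 58, 60, 0, 0, 0, 0, 58, 60, 13, 0]
-0.02 [0, 13, 52, 56, 0, 0, 0, 0, 47, 53, 13, 0]
-0.01 [0, 13, 14, 13, 0, 0, 0, 0, 43, 42, 15, 0]
0.0 [0, 13, 14, 13, 0, 0, 0, 0, 14, 14, 13, 0]
0.01 [0, 13, 15, 13, 0, 0, 0, 0, 13, 14, 14, 0]
0.02 [0, 12, 14, 14, 0, 0, 0, 0, 13, 15, 15, 0]
0.03 [0, 15, 14, 15, 0, 0, 0, 0, 14, 14, 13, 0]
0.04 [0, 14, 14, 14, 141, 0, 131, 0, 137, 15, 14, 0]
0.05 [0, 12, 14, 148, 150, 140, 135, 150, 150, 15, 14, 0]
0.06 [0, 13, 15, 141, 145, 142, 144, 144, 142, 14, 14, 0]
0.07 [0, 14, 14, 105, 118, 121, 118, 118, 120, 15, 14, 0]
0.08 [0, 14, 15, 14, 14, 15, 14, 14, 14, 14, 13, 0]
0.09 [0, 14, 14, 14, 14, 14, 15, 15, 15, 14, 14, 0]
0.1 [0, 0, 0, 0, 0, 0, 0, 0, 0, 0, 0, 0]
```

send_rows(steps=[{"travel": [-0.014,0.014,0],"turn": -10,"jaw": 0.02},{"travel": [-0.028,0.028,0],"turn": -20,"jaw": 0.02},{"travel": [-0.042,0.042,0],"turn": -30,"jaw": 0.02},{"travel": [-0.056,0.056,0],"turn": -40,"jaw": 0.02},{"travel": [-0.07,0.07,0],"turn": -50,"jaw": 0.02}], newtons=32)

```text
time: 7.35
tool_pos: [0.5775, -0.1351, 0.2942]
tcp_rot: [-0.271, 0.963, 0.0, -0.0]
contact_force: [-0.3, 0.0, -4.2]
opening: 0.027
finger_force: 32.4
```

```bash
python3 go.py .662 -.0925 .294 251
```

```text
t 7.35 p [ 0.5775 -0.1351  0.2942] yaw -148.5489700510219 q [-0.3671  0.3785  0.2935  1.4858  0.     -0.9161] F [-0.3361  0.0339 -4.1817] T [ 0.1229 -0.1111 -0.0074] op 0.027009172914708213 32.42674469947815
travel [-0.0943 -0.0077  0.0002]
turn -39.54897005102191
```

send_rows(steps=[{"travel": [-0.024,-0.002,0],"turn": -10,"jaw": 0.02},{"travel": [-0.048,-0.004,0],"turn": -20,"jaw": 0.02},{"travel": [-0.072,-0.006,0],"turn": -30,"jaw": 0.02},{"travel": [-0.094,-0.008,0],"turn": -39.5,"jaw": 0.02},{"travel": [-0.094,-0.008,0],"turn": -39.5,"jaw": 0.02}])

```text
time: 7.98
tool_pos: [0.6624, -0.0931, 0.2933]
tcp_rot: [-0.579, 0.815, 0.0, -0.0]
contact_force: [0.3, 1.0, -5.6]
opening: 0.028
finger_force: 33.3
```

send_rows(steps=[{"travel": [0,0,0.02],"turn": 0,"jaw": 0.02},{"travel": [0,0,0.05],"turn": 0,"jaw": 0.02},{"travel": [0,0,0.09],"turn": 0,"jaw": 0.02},{"travel": [0,0,0.126],"turn": 0,"jaw": 0.02},{"travel": [0,0,0.126],"turn": 0,"jaw": 0.02}])

```text
time: 8.6
tool_pos: [0.6597, -0.0936, 0.1664]
tcp_rot: [-0.577, 0.817, 0.002, -0.001]
contact_force: [1.0, -0.0, -3.3]
opening: 0.0277
finger_force: 33.5
```

```bash
python3 go.py .635 -.171 .168 251; python3 - <<'E'
from h import *
im,w=shot("scene","s5"); cv2.imwrite("pics/c5.png",cv2.resize(im[150:400,200:450,::-1],None,fx=2,fy=2))
E
```

```text
t 8.6 p [ 0.6597 -0.0936  0.1664] yaw -109.51377044861472 q [-0.2632  0.535   0.2137  1.2541 -0.     -1.4934] F [ 0.986  -0.0462 -3.2864] T [ 0.1517 -0.0695  0.0225] op 0.027741946708180795 33.547205328941345
travel [ 0.0812 -0.0026 -0.0016]
turn -0.5137704486147072
```

View pics/c5.png

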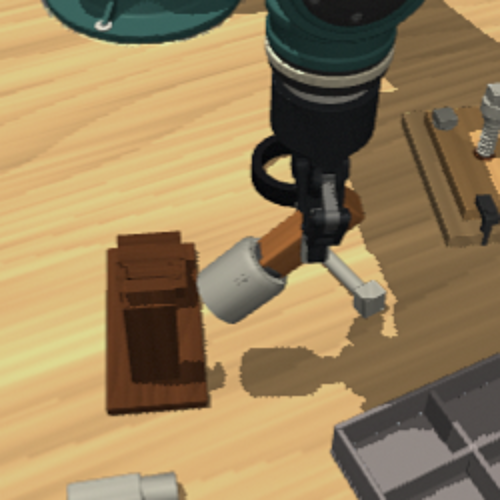

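The crop shows the key hanging at 45°, its mouth at ~(215,300) just beside the rest's block at ~(190,270). I drag it sideways against the block to set it upright.

send_rows(steps=[{"travel": [0.01,0,0],"turn": 0,"jaw": 0.02},{"travel": [0.02,0,0],"turn": 0,"jaw": 0.02},{"travel": [0.03,0,0],"turn": 0,"jaw": 0.02},{"travel": [0.04,0,0],"turn": 0,"jaw": 0.02},{"travel": [0.05,0,0],"turn": 0,"jaw": 0.02}])

```text
time: 9.28
tool_pos: [0.6477, -0.1377, 0.1731]
tcp_rot: [-0.579, 0.815, -0.0, 0.006]
contact_force: [6.4, 35.2, 34.4]
opening: 0.0278
finger_force: 36.0
```

```bash
python3 go.py .635 -.171 .168 251; python3 tilt.py
```

```text
t 9.275 p [ 0.6477 -0.1377  0.1731] yaw -109.24636504317364 q [-0.3366  0.5155  0.1968  1.2445  0.0095 -1.5714] F [ 6.3906 35.1686 34.4256] T [ 6.7801 -0.5651 -0.3824] op 0.0277686280284799 35.9823203086853
travel [0.0357 0.0011 0.0047]
turn -0.2463650431736255
tilt deg 31.057291650714113 gx 0.005955030610554824 gb 0.10186175467438495 err 0.003767111078518967 1618
```

send_rows(steps=[{"travel": [0.0,0,-0.01],"turn": 0,"jaw": 0.02},{"travel": [0.004,0,-0.018],"turn": 0,"jaw": 0.02},{"travel": [0.009,0,-0.024],"turn": 0,"jaw": 0.02},{"travel": [0.015,0,-0.029],"turn": 0,"jaw": 0.02},{"travel": [0.021,0,-0.034],"turn": 0,"jaw": 0.02}])

```text
time: 9.95
tool_pos: [0.638, -0.1605, 0.2026]
tcp_rot: [-0.578, 0.816, 0.001, 0.001]
contact_force: [2.6, 6.5, -8.6]
opening: 0.0274
finger_force: 32.2
```

```bash
sed -i 's/&(q\[:,2\]>.045)\]/\&(q[:,2]>.045)\&~((abs((q[:,:2]-[.5605,-.2035])@[.9455,-.3256])<.085)\&(abs((q[:,:2]-[.5605,-.2035])@[.3256,.9455])<.032)\&(q[:,2]<.155))]/' tilt.py; python3 go.py .635 -.171 .168 251; python3 tilt.py
```

```text
t 9.95 p [ 0.638  -0.1605  0.2026] yaw -109.38329684586114 q [-0.3711  0.5062  0.2605  1.3255  0.0021 -1.6036] F [ 2.5996  6.5327 -8.5545] T [ 2.1475 -0.8094  0.0202] op 0.02735438033928151 32.180514335632324
travel [ 0.011  -0.0007  0.0346]
turn -0.383296845861139
tilt deg 17.192998709586 gx 0.014539097745803403 gb 0.10202433122000024 err 0.000763618592734747 358
```

send_rows(steps=[{"travel": [0.005,0,-0.004],"turn": 0,"jaw": 0.02},{"travel": [0.01,0,-0.007],"turn": 0,"jaw": 0.02},{"travel": [0.015,0,-0.01],"turn": 0,"jaw": 0.02},{"travel": [0.018,0,-0.012],"turn": 0,"jaw": 0.02},{"travel": [0.018,0,-0.012],"turn": 0,"jaw": 0.02}])

```text
time: 10.62
tool_pos: [0.632, -0.177, 0.2146]
tcp_rot: [-0.578, 0.816, 0.001, 0.001]
contact_force: [2.3, 9.9, -6.7]
opening: 0.0268
finger_force: 32.7
```

```bash
python3 go.py .635 -.171 .168 251; python3 tilt.py;  python3 - <<'E'
from h import *
im,w=shot("scene","s6"); cv2.imwrite("pics/c6.png",cv2.resize(im[150:350,200:400,::-1],None,fx=3,fy=3))
E
```

```text
t 10.625 p [ 0.632  -0.177   0.2146] yaw -109.38455671934928 q [-0.3984  0.5013  0.2842  1.3542  0.0029 -1.6309] F [ 2.332  9.872 -6.667] T [ 2.5551 -0.7279 -0.0061] op 0.026759858372281335 32.681134371086955
travel [-0.0066 -0.0008  0.0467]
turn -0.38455671934929114
tilt deg 10.454247829202561 gx 0.020746733381347145 gb 0.10160193527003315 err 0.0007632253796086071 313
```

View pics/c6.png

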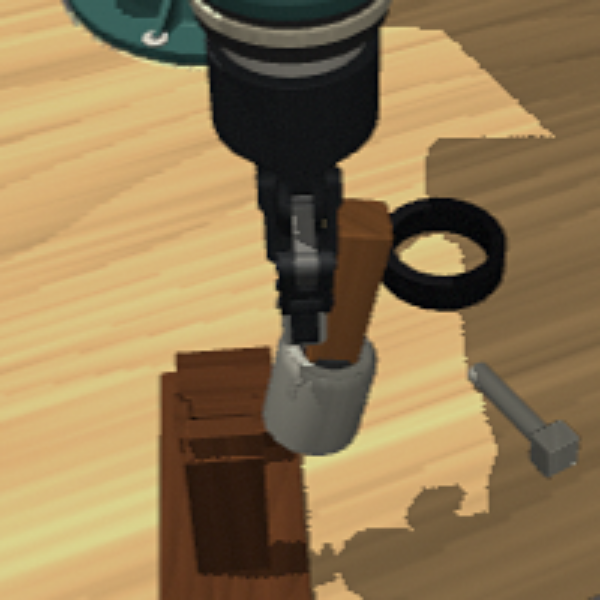

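The grip slid along the handle: the handle now sits ~20 mm off the pad centre, tilted 10°, top at ~(365,215). I'll stand the key on its mouth on the free bench beside the rest, release it and regrip centred.

send_rows(steps=[{"travel": [-0.004,0,0],"turn": 0,"jaw": 0.02},{"travel": [-0.015,0,0],"turn": 0,"jaw": 0.02},{"travel": [-0.03,0,0],"turn": 0,"jaw": 0.02},{"travel": [-0.045,0,0],"turn": 0,"jaw": 0.02},{"travel": [-0.06,0,0],"turn": 0,"jaw": 0.02}], newtons=50)

```text
time: 11.35
tool_pos: [0.6524, -0.1198, 0.2143]
tcp_rot: [-0.578, 0.816, -0.0, -0.0]
contact_force: [0.5, 1.0, -4.8]
opening: 0.0265
finger_force: 50.2
```

send_rows(steps=[{"travel": [0,0,0.015],"turn": 0,"jaw": 0.02},{"travel": [0,0,0.04],"turn": 0,"jaw": 0.02},{"travel": [0,0,0.07],"turn": 0,"jaw": 0.02},{"travel": [0,0,0.095],"turn": 0,"jaw": 0.02},{"travel": [0,0,0.11],"turn": 0,"jaw": 0.02}])

```text
time: 11.98
tool_pos: [0.6518, -0.1203, 0.1031]
tcp_rot: [-0.578, 0.816, 0.0, -0.0]
contact_force: [-0.2, -0.7, -4.2]
opening: 0.0264
finger_force: 50.2
```

```bash
python3 go.py; python3 tilt.py
```

```text
t 11.975 p [ 0.6518 -0.1203  0.1031] yaw -109.35598759215725 q [-0.3053  0.556   0.0764  1.0924 -0.0001 -1.5383] F [-0.1813 -0.6975 -4.2428] T [-0.0586  0.0386 -0.0459] op 0.026410353030208368 50.15844995621592
tilt deg 11.091031718935945 gx 0.02078405708825861 gb 0.10172200597905474 err 0.0007809785056138548 268
```

send_rows(steps=[{"travel": [0,0,0.008],"turn": 0,"jaw": 0.02},{"travel": [0,0,0.012],"turn": 0,"jaw": 0.02},{"travel": [0,0,0.015],"turn": 0,"jaw": 0.02},{"travel": [0,0,0.017],"turn": 0,"jaw": 0.02},{"travel": [0,0,0.019],"turn": 0,"jaw": 0.02}])

```text
time: 12.65
tool_pos: [0.6523, -0.1213, 0.0859]
tcp_rot: [-0.578, 0.816, -0.001, 0.0]
contact_force: [-2.7, -1.5, 15.0]
opening: 0.0263
finger_force: 52.2
```

send_rows(steps=[{"travel": [0,0,0.001],"turn": 0,"jaw": 0.02},{"travel": [0,0,0.002],"turn": 0,"jaw": 0.02},{"travel": [0,0,0.002],"turn": 0,"jaw": 0.02},{"travel": [0,0,0.002],"turn": 0,"jaw": 0.02},{"travel": [0,0,0.002],"turn": 0,"jaw": 0.02}])

```text
time: 13.28
tool_pos: [0.6527, -0.1215, 0.0857]
tcp_rot: [-0.578, 0.816, -0.001, 0.001]
contact_force: [-6.4, 0.3, 21.0]
opening: 0.0266
finger_force: 52.8
```

Touching the bench; release, then rise a little to look.

send_rows(steps=[{"travel": [0,0,-0.001],"turn": 0,"jaw": 0.04},{"travel": [0,0,-0.001],"turn": 0,"jaw": 0.06},{"travel": [0,0,-0.001],"turn": 0,"jaw": 0.085},{"travel": [0,0,-0.001],"turn": 0,"jaw": 0.085},{"travel": [0,0,-0.001],"turn": 0,"jaw": 0.085}], newtons=20)

```text
time: 13.9
tool_pos: [0.652, -0.121, 0.0842]
tcp_rot: [-0.578, 0.816, 0.0, -0.0]
contact_force: [0.2, 0.1, -0.2]
opening: 0.0847
finger_force: 0.0
```

```bash
python3 go.py; python3 tilt.py;  python3 - <<'E'
from h import *
im,w=shot("scene","s7"); cv2.imwrite("pics/c7.png",cv2.resize(im[150:350,200:400,::-1],None,fx=3,fy=3))
E
```

```text
t 13.9 p [ 0.652  -0.121   0.0842] yaw -109.37892439062186 q [-0.3063  0.5676  0.0441  1.0474  0.     -1.5389] F [ 0.2199  0.1419 -0.2473] T [-0.0036 -0.0056 -0.0034] op 0.08474131377981754 0.0
tilt deg -0.5335975997121337 gx -0.0007614503353922714 gb 0.10201163895418217 err 0.0009018112487611038 142
```

View pics/c7.png

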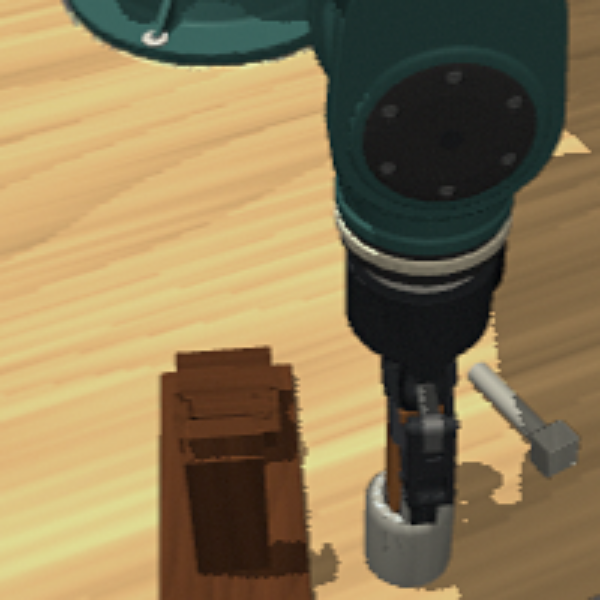

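The key stands upright on the bench (socket ~(408,535) in the crop, handle at ~388–430, partly hidden by the finger). I raise the hand and measure the key.

send_rows(steps=[{"travel": [0,0,-0.02],"turn": 0,"jaw": 0.085},{"travel": [0,0,-0.05],"turn": 0,"jaw": 0.085},{"travel": [0,0,-0.08],"turn": 0,"jaw": 0.085},{"travel": [0,0,-0.11],"turn": 0,"jaw": 0.085},{"travel": [0,0,-0.11],"turn": 0,"jaw": 0.085}])

```text
time: 14.62
tool_pos: [0.6529, -0.1213, 0.1965]
tcp_rot: [-0.578, 0.816, -0.001, 0.001]
contact_force: [0.1, 0.6, -0.2]
opening: 0.0849
finger_force: 0.0
```

```bash
cat > stand.py <<'E'
from h import *
import sys
np.set_printoptions(precision=4,suppress=True)
x0,y0,zb=[float(v) for v in sys.argv[1:4]]   # approx xy, mouth z
im,w=shot("scene"); q=w.reshape(-1,3);q=q[~np.isnan(q[:,0])]
q=q[np.hypot(q[:,0]-x0,q[:,1]-y0)<.045]
top=q[abs(q[:,2]-zb-.150)<.004]; side=q[(q[:,2]>zb+.07)&(q[:,2]<zb+.14)]; soc=q[(q[:,2]>zb+.01)&(q[:,2]<zb+.055)]
r=cv2.minAreaRect((top[:,:2]*1e4).astype(np.float32)); print("top z",np.median(top[:,2]),len(top),"rect c",np.array(r[0])/1e4,"size",np.array(r[1])/1e4,"ang",r[2], "mean",top[:,:2].mean(0))
from scipy.optimize import least_squares
s=least_squares(lambda c:np.hypot(soc[:,0]-c[0],soc[:,1]-c[1])-.027,[x0,y0],loss="soft_l1",f_scale=.001);print("socket c",s.x,np.abs(s.fun).mean(),len(soc))
def f(p):
    c,sn=np.cos(p[2]),np.sin(p[2]); z=side[:,2]-zb-.104; d=side[:,:2]-p[:2]-np.outer(z,p[3:5]); a=d[:,0]*c+d[:,1]*sn; b=-d[:,0]*sn+d[:,1]*c
    return np.maximum(abs(a),abs(b))-.014
best=min((least_squares(f,[*s.x,t,0,0],loss="soft_l1",f_scale=.001) for t in np.radians([-40,-20,0,20,40])),key=lambda m:m.cost)
print("handle c@104",best.x[:2],"yaw mod90",np.degrees(best.x[2])%90,"lean xy",best.x[3:],np.abs(best.fun).mean(),len(side))
E
python3 stand.py .65 -.125 0; python3 go.py
```

```text
top z 0.15099608620965488 187 rect c [ 0.6527 -0.1215] size [0.0279 0.0274] ang 71.8363037109375 mean [ 0.6561 -0.1249]
socket c [ 0.6507 -0.1206] 0.0006477970132993973 461
handle c@104 [ 0.6512 -0.1208] yaw mod90 70.91092686405703 lean xy [-0.0012  0.0007] 0.0005879072913024906 474
t 14.675 p [ 0.6524 -0.1212  0.1949] yaw -109.37836512825676 q [-0.3063  0.5171  0.259   1.3111 -0.     -1.5389] F [-0.3883 -0.5931  0.5145] T [-0.0132  0.0391  0.0178] op 0.08515766165930834 0.0
```

send_rows(steps=[{"travel": [0,0,0.02],"turn": 0,"jaw": 0.085},{"travel": [0,0,0.05],"turn": 0,"jaw": 0.085},{"travel": [0,0,0.08],"turn": 0,"jaw": 0.085},{"travel": [0,0,0.099],"turn": 0,"jaw": 0.085},{"travel": [0,0,0.099],"turn": 0,"jaw": 0.06}])

```text
time: 15.3
tool_pos: [0.6506, -0.1207, 0.0932]
tcp_rot: [-0.578, 0.816, 0.002, -0.001]
contact_force: [0.4, -0.6, 1.0]
opening: 0.0694
finger_force: 0.0
```

send_rows(steps=[{"travel": [0,0,0],"turn": 0,"jaw": 0.02},{"travel": [0,0,0],"turn": 0,"jaw": 0.02},{"travel": [0,0,0],"turn": 0,"jaw": 0.02},{"travel": [0,0,0],"turn": 0,"jaw": 0.02},{"travel": [0,0,0],"turn": 0,"jaw": 0.02}], newtons=80)

```text
time: 15.92
tool_pos: [0.6524, -0.1212, 0.0962]
tcp_rot: [-0.578, 0.816, -0.001, 0.0]
contact_force: [-0.8, 0.3, 7.4]
opening: 0.0273
finger_force: 78.2
```

send_rows(steps=[{"travel": [0,0,-0.01],"turn": 0,"jaw": 0.02},{"travel": [0,0,-0.04],"turn": 0,"jaw": 0.02},{"travel": [0,0,-0.08],"turn": 0,"jaw": 0.02},{"travel": [0,0,-0.13],"turn": 0,"jaw": 0.02},{"travel": [0,0,-0.18],"turn": 0,"jaw": 0.02}])

```text
time: 16.55
tool_pos: [0.6514, -0.1209, 0.2772]
tcp_rot: [-0.578, 0.816, 0.0, -0.0]
contact_force: [1.3, -0.5, -3.7]
opening: 0.0273
finger_force: 79.6
```

```bash
python3 go.py .5083 .2137 .27 270.5; python3 tilt.py
```

```text
t 16.55 p [ 0.6514 -0.1209  0.2772] yaw -109.38000425759822 q [-0.3064  0.5148  0.4758  1.5322 -0.     -1.5389] F [ 1.2562 -0.5373 -3.6917] T [-0.0247 -0.1691  0.0055] op 0.027266764128543335 79.64010715484619
travel [-0.2681  0.246   0.0073]
turn -19.880004257598216
tilt deg -0.2576464047266458 gx -0.00015003799646224323 gb 0.11409657487009833 err 0.0006973492912273843 332
```

send_rows(steps=[{"travel": [-0.027,0.025,0],"turn": -5,"jaw": 0.02},{"travel": [-0.056,0.052,0],"turn": -10,"jaw": 0.02},{"travel": [-0.086,0.08,0],"turn": -15,"jaw": 0.02},{"travel": [-0.116,0.107,0],"turn": -20,"jaw": 0.02},{"travel": [-0.146,0.134,0],"turn": -20,"jaw": 0.02}])

```text
time: 17.23
tool_pos: [0.5731, 0.0622, 0.2754]
tcp_rot: [0.711, -0.703, -0.0, 0.0]
contact_force: [1.0, -1.2, -3.8]
opening: 0.0273
finger_force: 80.7
```

```bash
python3 go.py .5083 .2137 .25 270.5
```

```text
t 17.225 p [0.5731 0.0622 0.2754] yaw -89.31094219762606 q [-0.0332  0.3469  0.1939  1.418   0.     -1.616 ] F [ 1.0465 -1.1605 -3.8174] T [-0.0242 -0.0355 -0.0519] op 0.027292682150039688 80.69436550140381
travel [-0.1522  0.0629  0.0254]
turn 0.1890578023739522
```

send_rows(steps=[{"travel": [-0.035,0.015,0],"turn": 0,"jaw": 0.02},{"travel": [-0.075,0.031,0],"turn": 0,"jaw": 0.02},{"travel": [-0.115,0.048,0],"turn": 0,"jaw": 0.02},{"travel": [-0.152,0.063,0.01],"turn": 0,"jaw": 0.02},{"travel": [-0.152,0.063,0.025],"turn": 0,"jaw": 0.02}])

```text
time: 17.85
tool_pos: [0.5082, 0.2146, 0.2505]
tcp_rot: [0.712, -0.702, -0.0, -0.0]
contact_force: [-0.0, -0.8, -4.4]
opening: 0.0273
finger_force: 80.6
```

```bash
python3 go.py .5083 .2137 .21 270.5; python3 - <<'E'
from h import *
np.set_printoptions(precision=4,suppress=True)
im,w=shot("scene","s8"); cv2.imwrite("pics/c8.png",cv2.resize(im[120:290,370:520,::-1],None,fx=4,fy=3.5))
q=w[np.isfinite(w[...,0])];k=np.hypot(q[:,0]-.508,q[:,1]-.214)<.025
t=q[k&(q[:,2]>.105)&(q[:,2]<.125)];print(len(t),t.mean(0),t.min(0),t.max(0))
z=t[abs(t[:,2]-.115)<.006]; print("plane",plane(z)); r=cv2.minAreaRect((z[:,:2]*1e4).astype(np.float32));print(r)
E
python3 tilt.py
```

```text
t 17.85 p [0.5082 0.2146 0.2505] yaw -89.20206753535423 q [ 0.2516  0.3043  0.0631  1.329   0.0005 -1.3331] F [-0.0272 -0.7625 -4.4113] T [-0.0188 -0.018  -0.01  ] op 0.027300536441650026 80.61380982398987
travel [ 0.0009 -0.0001  0.0405]
turn 0.2979324646457826
141 [0.5127 0.2101 0.1131] [0.4939 0.1967 0.1051] [0.5252 0.2283 0.1191]
plane (array([0.5098, 0.2128, 0.1151]), array([-0.0849,  0.0686,  0.994 ]), 74)
((5089.8125, 2132.647705078125), (265.0940856933594, 275.1318664550781), 68.02237701416016)
tilt deg -0.46578164693293783 gx -0.0005330770311327217 gb 0.11440480596012384 err 0.0009866986016753916 670
```

View pics/c8.png

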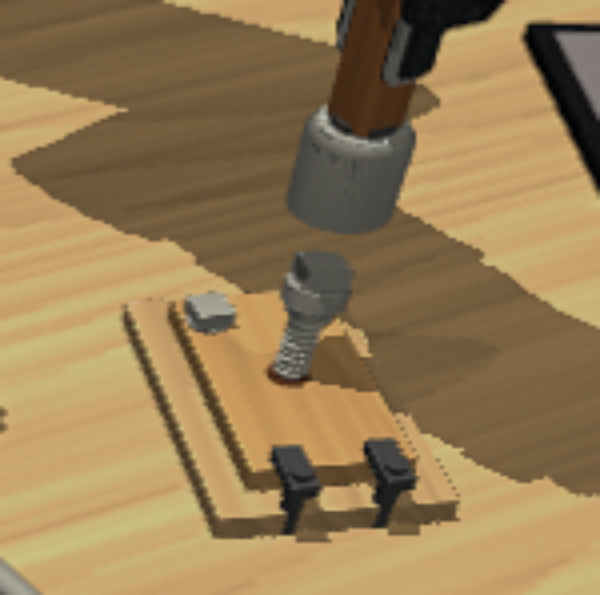

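The crop shows the socket mouth (~(345,210)) directly over the leaning screw's head (~(325,270)), and the shank enters the wood at ~(290,372).

send_rows(steps=[{"travel": [0.001,-0.001,0.01],"turn": 0,"jaw": 0.02},{"travel": [0.001,-0.001,0.02],"turn": 0,"jaw": 0.02},{"travel": [0.001,-0.001,0.03],"turn": 0,"jaw": 0.02},{"travel": [0.001,-0.001,0.038],"turn": 0,"jaw": 0.02},{"travel": [0.001,-0.001,0.044],"turn": 0,"jaw": 0.02}])

```text
time: 18.58
tool_pos: [0.5103, 0.2114, 0.2057]
tcp_rot: [0.711, -0.703, -0.0, 0.0]
contact_force: [0.1, -0.2, -4.1]
opening: 0.0268
finger_force: 80.8
```

```bash
python3 go.py .515 .1973 .1755 270.5
```

```text
t 18.575 p [0.5103 0.2114 0.2057] yaw -89.38523645078754 q [ 0.2452  0.3188 -0.037   1.2153 -0.     -1.3364] F [ 0.1296 -0.1718 -4.1039] T [-0.0492 -0.0208 -0.0105] op 0.026817181567898644 80.75849533081055
travel [ 0.0141 -0.0046  0.0302]
turn 0.11476354921245502
```

send_rows(steps=[{"travel": [0.002,0,0.005],"turn": 0,"jaw": 0.02},{"travel": [0.005,-0.001,0.008],"turn": 0,"jaw": 0.02},{"travel": [0.008,-0.002,0.011],"turn": 0,"jaw": 0.02},{"travel": [0.011,-0.0035,0.014],"turn": 0,"jaw": 0.02},{"travel": [0.014,-0.0045,0.016],"turn": 0,"jaw": 0.02}])

```text
time: 19.2
tool_pos: [0.515, 0.1981, 0.1914]
tcp_rot: [0.711, -0.703, -0.001, -0.001]
contact_force: [-4.3, 6.2, 9.5]
opening: 0.0272
finger_force: 81.3
```

```bash
python3 go.py .515 .1973 .1755 270.5
```

```text
t 19.2 p [0.515  0.1981 0.1914] yaw -89.34602034384397 q [ 0.2184  0.3223 -0.0714  1.1756  0.0022 -1.3638] F [-4.3248  6.1867  9.4513] T [2.2953 1.6031 0.2026] op 0.027245104496576734 81.2956166267395
travel [0.0009 0.     0.0158]
turn 0.15397965615602516
```

send_rows(steps=[{"travel": [0.001,0,0.004],"turn": 0,"jaw": 0.02},{"travel": [0.001,0,0.008],"turn": 0,"jaw": 0.02},{"travel": [0.001,0,0.011],"turn": 0,"jaw": 0.02},{"travel": [0.001,0,0.014],"turn": 0,"jaw": 0.02},{"travel": [0.001,0,0.015],"turn": 0,"jaw": 0.02}])

```text
time: 19.82
tool_pos: [0.5179, 0.1978, 0.1806]
tcp_rot: [0.711, -0.703, 0.002, -0.005]
contact_force: [-8.1, 3.2, 57.6]
opening: 0.027
finger_force: 88.1
```

```bash
python3 go.py .515 .1973 .1755 270.5; python3 tilt.py
```

```text
t 19.825 p [0.5179 0.1978 0.1806] yaw -89.35077624387183 q [ 0.2168  0.3251 -0.0973  1.1377  0.002  -1.3653] F [-8.0874  3.2005 57.5952] T [1.6126 2.2622 0.164 ] op 0.026959312015807518 88.07778596878052
travel [0.0005 0.0029 0.005 ]
turn 0.1492237561281513
tilt deg -14.471106111180488 gx 0.0018309837792134017 gb 0.11259719804725743 err 0.0013414022289941934 600
```

send_rows(steps=[{"travel": [0,0,-0.003],"turn": 0,"jaw": 0.02},{"travel": [0,0,-0.005],"turn": 0,"jaw": 0.02},{"travel": [0,0,-0.005],"turn": 0,"jaw": 0.02},{"travel": [0,0,-0.005],"turn": 0,"jaw": 0.02},{"travel": [0,0,-0.005],"turn": 0,"jaw": 0.02}])

```text
time: 20.5
tool_pos: [0.5167, 0.1974, 0.1826]
tcp_rot: [0.711, -0.703, 0.001, -0.003]
contact_force: [-0.1, 4.7, 18.2]
opening: 0.0275
finger_force: 83.0
```

```bash
python3 go.py .515 .1973 .1755 270.5; python3 tilt.py; python3 stand.py .515 .197 .085; python3 - <<'E'
from h import *
im,w=shot("scene","s9"); cv2.imwrite("pics/c9.png",cv2.resize(im[140:260,390:510,::-1],None,fx=5,fy=5))
E
```

```text
t 20.5 p [0.5167 0.1974 0.1826] yaw -89.35544782462816 q [ 0.2167  0.3256 -0.0907  1.1488  0.0018 -1.3654] F [-0.0909  4.6613 18.1974] T [1.6986 0.1346 0.0923] op 0.027462943620500193 83.00654411315918
travel [0.0001 0.0018 0.0071]
turn 0.14455217537181397
tilt deg -14.419842486637473 gx 0.0019195697408069473 gb 0.11288314583700298 err 0.0013886250945621458 598
top z 0.2353198366406572 222 rect c [0.5158 0.1899] size [0.0289 0.088 ] ang 89.8194580078125 mean [0.5179 0.1874]
socket c [0.5143 0.2194] 0.001823887729314204 403
handle c@104 [0.5201 0.202 ] yaw mod90 88.05804898337006 lean xy [ 0.1976 -0.2454] 0.0027458673868014302 525
```

View pics/c9.png

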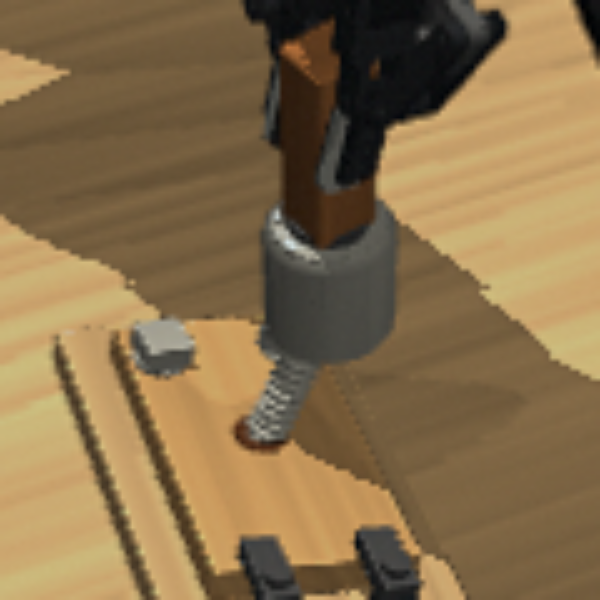

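The crop shows that the key followed the push by pivoting in the pads (~14° about the pad axis) while the screw still leans. I lift off, stand the key on the free bench between base and joint, and regrip with the closing line along the lean so it cannot pivot.

send_rows(steps=[{"travel": [0,0,-0.015],"turn": 0,"jaw": 0.02},{"travel": [0,0,-0.03],"turn": 0,"jaw": 0.02},{"travel": [0,0,-0.05],"turn": 0,"jaw": 0.02},{"travel": [0,0,-0.07],"turn": 0,"jaw": 0.02},{"travel": [0,0,-0.07],"turn": 0,"jaw": 0.02}])

```text
time: 21.28
tool_pos: [0.5157, 0.1964, 0.2513]
tcp_rot: [0.711, -0.703, 0.001, -0.001]
contact_force: [0.5, -0.6, -4.1]
opening: 0.0275
finger_force: 80.2
```

send_rows(steps=[{"travel": [0,0.03,0],"turn": 0,"jaw": 0.02},{"travel": [0,0.07,0],"turn": 0,"jaw": 0.02},{"travel": [0,0.11,0],"turn": 0,"jaw": 0.02},{"travel": [0,0.15,0],"turn": 0,"jaw": 0.02},{"travel": [0,0.18,0.0],"turn": 0,"jaw": 0.02}])

```text
time: 21.9
tool_pos: [0.3332, 0.1942, 0.2494]
tcp_rot: [0.711, -0.703, -0.0, 0.0]
contact_force: [0.4, -0.6, -4.3]
opening: 0.0271
finger_force: 80.5
```

```bash
python3 go.py; python3 tilt.py; python3 - <<'E'
from h import *
np.set_printoptions(precision=4,suppress=True)
im,w=shot("scene","s10"); t,w2=shot("top","t10")
for n,W in(("s",w),("t",w2)):
    q=W[np.isfinite(W[...,0])]
    z=q[(np.hypot(q[:,0]-.51,q[:,1]-.21)<.04)&(q[:,2]>.108)&(q[:,2]<.125)]
    if len(z)>20: print(n,"head",len(z),plane(z),cv2.minAreaRect((z[:,:2]*1e4).astype(np.float32)))
    b=q[(np.hypot(q[:,0]-.34,q[:,1]-.21)<.06)&(q[:,2]<.12)];print("bench z",b[:,2].max() if len(b) else None)
E
```

```text
t 21.9 p [0.3332 0.1942 0.2494] yaw -89.37735747380233 q [ 0.3156  0.0176 -0.2988  1.2553 -0.0002 -1.266 ] F [ 0.4461 -0.5986 -4.2799] T [-0.0661  0.0214 -0.0206] op 0.027075955390772045 80.53851127624512
tilt deg -14.079946272769252 gx 0.0013031853421877262 gb 0.11287414215218816 err 0.0010273409633027853 429
s head 98 (array([0.5159, 0.2269, 0.1126]), array([0.0415, 0.1605, 0.9862]), 69) ((5130.42724609375, 2280.195556640625), (260.646240234375, 304.932373046875), 68.8710708618164)
bench z 0.0042917885231830155
t head 233 (array([0.5123, 0.229 , 0.112 ]), array([-0.0152,  0.2464,  0.969 ]), 169) ((5123.23779296875, 2289.029296875), (278.795654296875, 256.25677490234375), 71.11231231689453)
bench z 0.006552803417033903
```

send_rows(steps=[{"travel": [0,0,0.03],"turn": 0,"jaw": 0.02},{"travel": [0,0,0.07],"turn": 0,"jaw": 0.02},{"travel": [0,0,0.11],"turn": 0,"jaw": 0.02},{"travel": [0,0,0.135],"turn": 0,"jaw": 0.02},{"travel": [0,0,0.143],"turn": 0,"jaw": 0.02}])

```text
time: 22.68
tool_pos: [0.3348, 0.1942, 0.1058]
tcp_rot: [0.711, -0.703, -0.0, 0.001]
contact_force: [0.2, 0.2, -3.6]
opening: 0.0269
finger_force: 80.7
```

send_rows(steps=[{"travel": [0,0,0.003],"turn": 0,"jaw": 0.02},{"travel": [0,0,0.006],"turn": 0,"jaw": 0.02},{"travel": [0,0,0.008],"turn": 0,"jaw": 0.02},{"travel": [0,0,0.009],"turn": 0,"jaw": 0.02},{"travel": [0,0,0.009],"turn": 0,"jaw": 0.02}])

```text
time: 23.3
tool_pos: [0.3351, 0.1946, 0.0984]
tcp_rot: [0.711, -0.703, 0.0, -0.0]
contact_force: [0.6, 0.4, -4.4]
opening: 0.027
finger_force: 80.7
```

send_rows(steps=[{"travel": [0,0,0.002],"turn": 0,"jaw": 0.02},{"travel": [0,0,0.003],"turn": 0,"jaw": 0.02},{"travel": [0,0,0.003],"turn": 0,"jaw": 0.04},{"travel": [0,0,0.003],"turn": 0,"jaw": 0.06},{"travel": [0,0,0.003],"turn": 0,"jaw": 0.085}])

```text
time: 23.92
tool_pos: [0.3351, 0.1946, 0.0952]
tcp_rot: [0.711, -0.703, 0.0, -0.0]
contact_force: [0.3, -0.3, -0.2]
opening: 0.0746
finger_force: 0.0
```

send_rows(steps=[{"travel": [0,0,0],"turn": 0,"jaw": 0.085},{"travel": [0,0,-0.03],"turn": 0,"jaw": 0.085},{"travel": [0,0,-0.06],"turn": 0,"jaw": 0.085},{"travel": [0,0,-0.09],"turn": 0,"jaw": 0.085},{"travel": [0,0,-0.1],"turn": 0,"jaw": 0.085}])

```text
time: 24.55
tool_pos: [0.3356, 0.1948, 0.1965]
tcp_rot: [0.711, -0.703, 0.0, -0.001]
contact_force: [0.7, -0.0, 0.6]
opening: 0.0846
finger_force: 0.0
```

```bash
python3 stand.py .335 .205 0; python3 go.py .335 .205 .19 180.6
```

```text
top z 0.15067190092348348 102 rect c [0.3353 0.2217] size [0.027  0.0297] ang 84.97771453857422 mean [0.3364 0.221 ]
socket c [0.3327 0.2239] 0.001104045084825733 345
handle c@104 [0.3329 0.2239] yaw mod90 1.0356500047876052 lean xy [ 0.0056 -0.0005] 0.001026398948963579 398
t 24.6 p [0.3357 0.1948 0.1967] yaw -89.37700583057726 q [ 0.315   0.0429 -0.4181  1.1076 -0.     -1.2667] F [0.734  0.8825 0.7627] T [ 0.0426 -0.0208 -0.0239] op 0.08521765007295658 0.0
travel [-0.0102  0.0006  0.0067]
turn 90.02299416942276
```

send_rows(steps=[{"travel": [-0.01,0.0015,0],"turn": 10,"jaw": 0.085},{"travel": [-0.02,0.0015,0],"turn": 20,"jaw": 0.085},{"travel": [-0.0285,0.0015,0],"turn": 30,"jaw": 0.085},{"travel": [-0.0285,0.0015,0],"turn": 40,"jaw": 0.085},{"travel": [-0.0285,0.0015,0],"turn": 50,"jaw": 0.085}])

```text
time: 25.22
tool_pos: [0.3328, 0.223, 0.1942]
tcp_rot: [-0.345, 0.939, -0.0, -0.001]
contact_force: [0.0, -0.3, 0.2]
opening: 0.085
finger_force: 0.0
```

send_rows(steps=[{"travel": [0,0,0],"turn": 10,"jaw": 0.085},{"travel": [0,0,0],"turn": 20,"jaw": 0.085},{"travel": [0,0,0],"turn": 30,"jaw": 0.085},{"travel": [0,0,0],"turn": 39.6,"jaw": 0.085},{"travel": [0,0,0],"turn": 39.6,"jaw": 0.085}])

```text
time: 25.85
tool_pos: [0.3329, 0.2229, 0.1944]
tcp_rot: [-0.009, 1.0, -0.0, -0.001]
contact_force: [0.1, 0.5, 0.6]
opening: 0.0853
finger_force: 0.0
```

```bash
python3 go.py .334 .2235 .098 181
```

```text
t 25.85 p [0.3329 0.2229 0.1944] yaw -178.92401473225124 q [ 0.3859  0.0684 -0.3969  1.1069 -0.      0.3671] F [0.0581 0.4869 0.6112] T [ 0.0092 -0.0105 -0.0083] op 0.08527195799254508 0.0
travel [-0.0012  0.0006  0.0964]
turn 0.07598526774876291
```

send_rows(steps=[{"travel": [-0.001,0,0.02],"turn": 0,"jaw": 0.085},{"travel": [-0.001,0,0.05],"turn": 0,"jaw": 0.085},{"travel": [-0.001,0,0.08],"turn": 0,"jaw": 0.085},{"travel": [-0.001,0,0.097],"turn": 0,"jaw": 0.085},{"travel": [-0.001,0,0.097],"turn": 0,"jaw": 0.06}])

```text
time: 26.48
tool_pos: [0.3333, 0.2227, 0.0972]
tcp_rot: [-0.011, 1.0, -0.0, -0.001]
contact_force: [-0.5, 0.4, 0.0]
opening: 0.0697
finger_force: 0.0
```

send_rows(steps=[{"travel": [0,0,0],"turn": 0,"jaw": 0.02},{"travel": [0,0,0],"turn": 0,"jaw": 0.02},{"travel": [0,0,0],"turn": 0,"jaw": 0.02},{"travel": [0,0,0],"turn": 0,"jaw": 0.02},{"travel": [0,0,0],"turn": 0,"jaw": 0.02}], newtons=120)

```text
time: 27.1
tool_pos: [0.3347, 0.2233, 0.099]
tcp_rot: [-0.009, 1.0, 0.0, 0.001]
contact_force: [-1.0, 1.6, 5.3]
opening: 0.0266
finger_force: 117.4
```

send_rows(steps=[{"travel": [0,0,-0.01],"turn": 0,"jaw": 0.02},{"travel": [0,0,-0.04],"turn": 0,"jaw": 0.02},{"travel": [0,0,-0.08],"turn": 0,"jaw": 0.02},{"travel": [0,0,-0.12],"turn": 0,"jaw": 0.02},{"travel": [0,0,-0.16],"turn": 0,"jaw": 0.02}])

```text
time: 27.72
tool_pos: [0.3338, 0.2228, 0.2602]
tcp_rot: [-0.009, 1.0, 0.0, 0.0]
contact_force: [1.6, 0.2, -4.2]
opening: 0.0267
finger_force: 118.6
```

```bash
python3 go.py .513 .229 .256 190; python3 tilt.py
```

```text
t 27.725 p [0.3338 0.2228 0.2602] yaw -178.96316644456084 q [ 0.385   0.0412 -0.2446  1.2848 -0.0001  0.3669] F [ 1.5715  0.1874 -4.2263] T [ 0.0697 -0.0459 -0.0222] op 0.026735366039700614 118.62316846847534
travel [-0.1793  0.0029  0.0043]
turn -8.96316644456084
tilt deg -0.10596570106339669 gx -0.0020306062892634473 gb 0.11650949258075052 err 0.001182913984663621 602
```

send_rows(steps=[{"travel": [-0.03,0.0005,0],"turn": -3,"jaw": 0.02},{"travel": [-0.07,0.001,0],"turn": -6,"jaw": 0.02},{"travel": [-0.11,0.002,0],"turn": -9,"jaw": 0.02},{"travel": [-0.15,0.003,0],"turn": -9,"jaw": 0.02},{"travel": [-0.18,0.003,0],"turn": -9,"jaw": 0.02}])

```text
time: 28.4
tool_pos: [0.5154, 0.2291, 0.2582]
tcp_rot: [-0.087, 0.996, -0.0, -0.0]
contact_force: [0.8, 0.1, -3.6]
opening: 0.0269
finger_force: 118.9
```

```bash
python3 go.py .513 .2285 .207 190; python3 - <<'E'
from h import *
np.set_printoptions(precision=4,suppress=True)
im,w=shot("scene","s11")
q=w[np.isfinite(w[...,0])]
z=q[(np.hypot(q[:,0]-.512,q[:,1]-.225)<.035)&(q[:,2]>.104)&(q[:,2]<.122)]
print("head",len(z),plane(z),cv2.minAreaRect((z[:,:2]*1e4).astype(np.float32)))
s=q[(np.hypot(q[:,0]-.513,q[:,1]-.229)<.05)&(q[:,2]>.168)&(q[:,2]<.213)]
from scipy.optimize import least_squares
m=least_squares(lambda c:np.hypot(s[:,0]-c[0],s[:,1]-c[1])-.027,[.513,.228],loss="soft_l1",f_scale=.001);print("socket",m.x,np.abs(m.fun).mean(),len(s),s[:,2].min())
E
```

```text
t 28.4 p [0.5154 0.2291 0.2582] yaw -169.97907788901577 q [ 0.2739  0.3259  0.116   1.3614 -0.      0.099 ] F [ 0.7958  0.1028 -3.6223] T [ 0.0117  0.0548 -0.0161] op 0.02692264156454973 118.87200236320496
travel [ 0.0024 -0.0002  0.0512]
turn 0.020922110984201936
head 135 (array([0.5157, 0.2261, 0.1116]), array([0.1083, 0.0735, 0.9914]), 66) ((5133.150390625, 2258.3740234375), (307.86627197265625, 290.92572021484375), 62.48893737792969)
socket [0.5132 0.2286] 0.0009371097232755288 539 0.16803289136847843
```

send_rows(steps=[{"travel": [0,0,0.015],"turn": 0,"jaw": 0.02},{"travel": [0,0,0.03],"turn": 0,"jaw": 0.02},{"travel": [0,0,0.042],"turn": 0,"jaw": 0.02},{"travel": [0,0,0.05],"turn": 0,"jaw": 0.02},{"travel": [0,0,0.055],"turn": 0,"jaw": 0.02}])

```text
time: 29.08
tool_pos: [0.514, 0.2292, 0.2031]
tcp_rot: [-0.087, 0.996, -0.0, -0.0]
contact_force: [-0.3, 0.5, -4.4]
opening: 0.0267
finger_force: 118.9
```

send_rows(steps=[{"travel": [0.001,-0.006,0],"turn": 0,"jaw": 0.02},{"travel": [0.002,-0.013,0],"turn": 0,"jaw": 0.02},{"travel": [0.003,-0.02,0],"turn": 0,"jaw": 0.02},{"travel": [0.004,-0.028,0],"turn": 0,"jaw": 0.02},{"travel": [0.004,-0.035,0],"turn": 0,"jaw": 0.02}])

```text
time: 29.7
tool_pos: [0.5165, 0.1942, 0.2046]
tcp_rot: [-0.087, 0.996, 0.001, 0.001]
contact_force: [-2.9, 5.7, 4.8]
opening: 0.0268
finger_force: 119.8
```

```bash
python3 go.py .516 .1973 .1775 190;  python3 tilt.py
```

```text
t 29.7 p [0.5165 0.1942 0.2046] yaw -169.9709574256728 q [ 0.211   0.3166 -0.0436  1.2086  0.0019  0.036 ] F [-2.9287  5.6825  4.8494] T [ 1.5451  0.9491 -0.0062] op 0.026825116199987387 119.7638475894928
travel [0.     0.003  0.0271]
turn 0.029042574327206694
tilt deg 0.4538530608705787 gx -0.002002796066972264 gb 0.11701826711176846 err 0.0013184787546253371 563
```

send_rows(steps=[{"travel": [0,0,0.003],"turn": 0,"jaw": 0.02},{"travel": [0,0.001,0.006],"turn": 0,"jaw": 0.02},{"travel": [0,0.002,0.009],"turn": 0,"jaw": 0.02},{"travel": [0,0.003,0.012],"turn": 0,"jaw": 0.02},{"travel": [0,0.003,0.015],"turn": 0,"jaw": 0.02}])

```text
time: 30.38
tool_pos: [0.5158, 0.1971, 0.188]
tcp_rot: [-0.087, 0.996, -0.0, -0.0]
contact_force: [-0.0, 3.3, -1.7]
opening: 0.0265
finger_force: 119.5
```

```bash
python3 go.py .516 .1973 .1775 190;  python3 tilt.py
```

```text
t 30.375 p [0.5158 0.1971 0.188 ] yaw -169.9739385650386 q [ 0.2175  0.3257 -0.0756  1.1696 -0.      0.0425] F [-0.0156  3.2953 -1.7077] T [1.0562 0.1418 0.0175] op 0.026471978264177465 119.49594140052795
travel [-0.0003  0.0001  0.0105]
turn 0.026061434961434315
tilt deg 0.2814621939321599 gx -0.0019958242832243105 gb 0.11724899175902145 err 0.001322510032396572 530
```

send_rows(steps=[{"travel": [0,0,0.003],"turn": 0,"jaw": 0.02},{"travel": [0,0,0.006],"turn": 0,"jaw": 0.02},{"travel": [0,0,0.008],"turn": 0,"jaw": 0.02},{"travel": [0,0,0.009],"turn": 0,"jaw": 0.02},{"travel": [0,0,0.0095],"turn": 0,"jaw": 0.02}])

```text
time: 31.05
tool_pos: [0.5158, 0.1971, 0.1788]
tcp_rot: [-0.087, 0.996, 0.0, 0.0]
contact_force: [-0.9, 4.3, -1.3]
opening: 0.0267
finger_force: 119.6
```

```bash
python3 go.py .516 .1973 .1775 190;  python3 tilt.py
```

```text
t 31.05 p [0.5158 0.1971 0.1788] yaw -169.98102778716083 q [ 0.2173  0.3299 -0.0948  1.146   0.0001  0.0425] F [-0.852   4.3066 -1.3473] T [1.2856 0.0522 0.0307] op 0.026654218063572332 119.59808349609375
travel [-0.0002  0.0002  0.0013]
turn 0.018972212839173608
tilt deg 0.3173104770323709 gx -0.0020296684091997276 gb 0.11709485822544372 err 0.0017599072034621796 592
```

send_rows(steps=[{"travel": [0,0,0.002],"turn": 0,"jaw": 0.02},{"travel": [0,0,0.003],"turn": 0,"jaw": 0.02},{"travel": [0,0,0.003],"turn": 0,"jaw": 0.02},{"travel": [0,0,0.003],"turn": 0,"jaw": 0.02},{"travel": [0,0,0.003],"turn": 0,"jaw": 0.02}])

```text
time: 31.72
tool_pos: [0.516, 0.1972, 0.1764]
tcp_rot: [-0.087, 0.996, 0.0, 0.001]
contact_force: [-0.9, 3.8, 7.7]
opening: 0.0266
finger_force: 120.7
```

```bash
python3 go.py
```

```text
t 31.725 p [0.516  0.1972 0.1764] yaw -169.9768091421629 q [ 0.2174  0.3308 -0.1003  1.1386  0.0001  0.0424] F [-0.8765  3.7739  7.6922] T [1.2859 0.5141 0.0208] op 0.026577068206481914 120.65881133079529
```

Contact on the head's corners (+8 N). Release.

send_rows(steps=[{"travel": [0,0,0],"turn": 0,"jaw": 0.04},{"travel": [0,0,0],"turn": 0,"jaw": 0.06},{"travel": [0,0,0],"turn": 0,"jaw": 0.085},{"travel": [0,0,0],"turn": 0,"jaw": 0.085},{"travel": [0,0,0],"turn": 0,"jaw": 0.085}])

```text
time: 32.35
tool_pos: [0.5158, 0.197, 0.1757]
tcp_rot: [-0.087, 0.996, -0.0, -0.0]
contact_force: [-0.2, 0.7, 0.7]
opening: 0.085
finger_force: 0.0
```

send_rows(steps=[{"travel": [0,0,-0.02],"turn": 0,"jaw": 0.085},{"travel": [0,0,-0.05],"turn": 0,"jaw": 0.085},{"travel": [0,0,-0.08],"turn": 0,"jaw": 0.085},{"travel": [0,0,-0.095],"turn": 0,"jaw": 0.085},{"travel": [0,0,-0.095],"turn": 0,"jaw": 0.085}])

```text
time: 32.98
tool_pos: [0.5162, 0.1971, 0.2715]
tcp_rot: [-0.087, 0.996, 0.0, 0.001]
contact_force: [-0.9, 0.4, -0.8]
opening: 0.0847
finger_force: 0.0
```

```bash
python3 stand.py .515 .198 .08; python3 go.py
```

```text
top z 0.228804745984447 132 rect c [0.518 0.196] size [0.0295 0.0289] ang 13.26842975616455 mean [0.5193 0.1953]
socket c [0.5136 0.1987] 0.0010764488200522672 477
handle c@104 [0.5155 0.1978] yaw mod90 8.894253103373895 lean xy [ 0.0259 -0.0142] 0.0007901754671907947 553
t 33.025 p [0.5159 0.197  0.2706] yaw -169.9790205199988 q [ 0.2173  0.3029  0.115   1.3826 -0.      0.0424] F [ 0.2805  0.4666 -0.0883] T [-0.0325 -0.0282 -0.041 ] op 0.085059648070798 0.0
```

send_rows(steps=[{"travel": [0,0,0],"turn": -10,"jaw": 0.085},{"travel": [0,0,0],"turn": -20,"jaw": 0.085},{"travel": [0,0,0],"turn": -30,"jaw": 0.085},{"travel": [0,0,0],"turn": -40,"jaw": 0.085},{"travel": [0,0,0],"turn": -50,"jaw": 0.085}])

```text
time: 33.65
tool_pos: [0.5154, 0.1969, 0.2696]
tcp_rot: [-0.503, 0.865, 0.0, -0.001]
contact_force: [-0.2, -1.1, -0.3]
opening: 0.0848
finger_force: 0.0
```

send_rows(steps=[{"travel": [0,0,0],"turn": -10,"jaw": 0.085},{"travel": [0,0,0],"turn": -20,"jaw": 0.085},{"travel": [0,0,0],"turn": -30,"jaw": 0.085},{"travel": [0,0,0],"turn": -39,"jaw": 0.085},{"travel": [0,0,0],"turn": -39,"jaw": 0.085}])

```text
time: 34.28
tool_pos: [0.5155, 0.197, 0.2698]
tcp_rot: [0.76, -0.65, -0.0, 0.001]
contact_force: [-0.2, -0.4, -0.9]
opening: 0.0851
finger_force: 0.0
```

send_rows(steps=[{"travel": [0,0,0.02],"turn": 0,"jaw": 0.085},{"travel": [0,0,0.045],"turn": 0,"jaw": 0.085},{"travel": [0,0,0.07],"turn": 0,"jaw": 0.085},{"travel": [0,0,0.082],"turn": 0,"jaw": 0.085},{"travel": [0,0,0.083],"turn": 0,"jaw": 0.06}])

```text
time: 34.9
tool_pos: [0.5155, 0.197, 0.1873]
tcp_rot: [0.76, -0.65, -0.0, 0.0]
contact_force: [-0.2, 0.2, 0.3]
opening: 0.0695
finger_force: 0.0
```

send_rows(steps=[{"travel": [0,0,0],"turn": 0,"jaw": 0.02},{"travel": [0,0,0],"turn": 0,"jaw": 0.02},{"travel": [0,0,0],"turn": 0,"jaw": 0.02},{"travel": [0,0,0],"turn": 0,"jaw": 0.02},{"travel": [0,0,0],"turn": 0,"jaw": 0.02}], newtons=40)

```text
time: 35.52
tool_pos: [0.516, 0.1971, 0.1882]
tcp_rot: [0.76, -0.649, 0.0, -0.0]
contact_force: [-0.2, -0.6, 5.9]
opening: 0.0275
finger_force: 46.5
```

```bash
python3 go.py .515 .1975 .1875 252
```

```text
t 35.525 p [0.516  0.1971 0.1882] yaw -80.983587478814 q [ 0.2173  0.3254 -0.0757  1.1689 -0.0001 -1.5109] F [-0.1656 -0.619   5.9426] T [-0.0822  0.0084 -0.0017] op 0.027515644700254405 46.522337794303894
travel [-0.0006  0.001   0.0007]
turn 27.016412521186
```

send_rows(steps=[{"travel": [0,0,0],"turn": 8,"jaw": 0.02},{"travel": [0,0,0],"turn": 16,"jaw": 0.02},{"travel": [0,0,0],"turn": 23,"jaw": 0.02},{"travel": [0,0,0],"turn": 26,"jaw": 0.02},{"travel": [0,0,0.001],"turn": 26,"jaw": 0.02}])

```text
time: 36.15
tool_pos: [0.5153, 0.197, 0.1863]
tcp_rot: [-0.595, 0.804, 0.0, -0.001]
contact_force: [-1.3, 0.5, -4.0]
opening: 0.0276
finger_force: 45.5
```

send_rows(steps=[{"travel": [0,0,0.001],"turn": 0,"jaw": 0.02},{"travel": [0,0,0.002],"turn": 0,"jaw": 0.02},{"travel": [0,0,0.003],"turn": 0,"jaw": 0.02},{"travel": [0,0,0.003],"turn": 0,"jaw": 0.02},{"travel": [0,0,0.003],"turn": 0,"jaw": 0.02}])

```text
time: 36.78
tool_pos: [0.5157, 0.197, 0.1837]
tcp_rot: [-0.595, 0.804, 0.0, -0.0]
contact_force: [-0.8, -0.2, -5.1]
opening: 0.0276
finger_force: 45.4
```

```bash
python3 go.py .515 .1975 .1742 252
```

```text
t 36.775 p [0.5157 0.197  0.1837] yaw -106.97138656225506 q [ 0.2174  0.3276 -0.0846  1.1588 -0.     -1.0572] F [-0.8436 -0.194  -5.1382] T [-0.1468  0.3612 -0.0162] op 0.02758337160878842 45.416929721832275
travel [-0.0002  0.0008  0.0095]
turn 1.028613437744923
```

It is dropping into the square; follow it down.

send_rows(steps=[{"travel": [0,0,0.003],"turn": 0,"jaw": 0.02},{"travel": [0,0,0.006],"turn": 0,"jaw": 0.02},{"travel": [0,0,0.008],"turn": 0,"jaw": 0.02},{"travel": [0,0,0.0095],"turn": 0,"jaw": 0.02},{"travel": [0,0,0.0105],"turn": 0,"jaw": 0.02}])

```text
time: 37.4
tool_pos: [0.5167, 0.1974, 0.1747]
tcp_rot: [-0.595, 0.804, -0.0, 0.002]
contact_force: [-3.7, 0.8, 18.9]
opening: 0.0276
finger_force: 48.2
```

```bash
python3 go.py .515 .1975 .1742 252; python3 stand.py .515 .198 .065
```

```text
t 37.4 p [0.5167 0.1974 0.1747] yaw -106.97180382015452 q [ 0.2174  0.3313 -0.104   1.1323  0.0004 -1.0571] F [-3.72    0.8079 18.9366] T [0.2142 1.0721 0.0525] op 0.027605285212462926 48.22659909725189
travel [0.0004 0.0016 0.0005]
turn 1.0281961798455086
top z 0.21453014748590277 76 rect c [0.5137 0.1869] size [0.0295 0.0436] ang 40.471580505371094 mean [0.5119 0.1896]
socket c [0.5154 0.1994] 0.0010444638134820988 461
handle c@104 [0.5197 0.197 ] yaw mod90 74.21283379053155 lean xy [ 0.208  -0.0661] 0.002043103085829954 497
```

Fully home (13.5 mm drop, top 14 mm lower than before). Now turn clockwise, following the sinking.

send_rows(steps=[{"travel": [0,0,-0.001],"turn": 0,"jaw": 0.02},{"travel": [0,0,-0.001],"turn": 8,"jaw": 0.02},{"travel": [0,0,-0.001],"turn": 16,"jaw": 0.02},{"travel": [0,0,-0.0005],"turn": 24,"jaw": 0.02},{"travel": [0,0,-0.0005],"turn": 32,"jaw": 0.02}], newtons=70)

```text
time: 38.08
tool_pos: [0.5162, 0.1974, 0.1748]
tcp_rot: [-0.348, 0.937, 0.0, 0.001]
contact_force: [-4.0, 1.1, 8.5]
opening: 0.0274
finger_force: 69.0
```

```bash
python3 go.py; python3 stand.py .515 .198 .065
```

```text
t 38.075 p [0.5162 0.1974 0.1748] yaw -139.22046039212344 q [ 0.2175  0.3314 -0.1038  1.1337  0.0007 -0.4942] F [-4.0079  1.1021  8.4978] T [0.5118 1.0044 0.2332] op 0.027426727549798614 69.01712536811829
top z 0.21414977952650605 23 rect c [0.53  0.196] size [0.0102 0.0449] ang 26.80958366394043 mean [0.5271 0.2004]
socket c [0.5162 0.1989] 0.0010181979498248516 468
handle c@104 [0.5183 0.1935] yaw mod90 40.30629667263611 lean xy [ 0.1131 -0.1985] 0.0021345786079234926 409
```

send_rows(steps=[{"travel": [0,0,0.0002],"turn": 9,"jaw": 0.02},{"travel": [0,0,0.0003],"turn": 18,"jaw": 0.02},{"travel": [0,0,0.0005],"turn": 27,"jaw": 0.02},{"travel": [0,0,0.0006],"turn": 36,"jaw": 0.02},{"travel": [0,0,0.0008],"turn": 45,"jaw": 0.02}])

```text
time: 38.75
tool_pos: [0.5161, 0.198, 0.1741]
tcp_rot: [0.037, 0.999, 0.001, 0.001]
contact_force: [-3.7, 4.4, 10.5]
opening: 0.0275
finger_force: 69.2
```

send_rows(steps=[{"travel": [0,0,0.0002],"turn": 9,"jaw": 0.02},{"travel": [0,0,0.0003],"turn": 18,"jaw": 0.02},{"travel": [0,0,0.0005],"turn": 27,"jaw": 0.02},{"travel": [0,0,0.0006],"turn": 36,"jaw": 0.02},{"travel": [0,0,0.0008],"turn": 45,"jaw": 0.02}])

```text
time: 39.38
tool_pos: [0.5165, 0.1982, 0.1734]
tcp_rot: [0.417, 0.909, 0.002, 0.001]
contact_force: [-1.7, 3.7, 10.3]
opening: 0.0272
finger_force: 69.1
```

send_rows(steps=[{"travel": [0,0,0.0002],"turn": 9,"jaw": 0.02},{"travel": [0,0,0.0003],"turn": 18,"jaw": 0.02},{"travel": [0,0,0.0005],"turn": 27,"jaw": 0.02},{"travel": [0,0,0.0006],"turn": 36,"jaw": 0.02},{"travel": [0,0,0.0008],"turn": 45,"jaw": 0.02}])

```text
time: 40.0
tool_pos: [0.5168, 0.1981, 0.1727]
tcp_rot: [0.733, 0.68, 0.002, -0.0]
contact_force: [-1.7, 3.9, 8.8]
opening: 0.0279
finger_force: 69.1
```

```bash
python3 go.py; python3 stand.py .515 .198 .063
```

```text
t 40.0 p [0.5168 0.1981 0.1727] yaw 85.76207065284099 q [ 0.2177  0.3326 -0.1079  1.1268  0.0021  1.8625] F [-1.7044  3.8944  8.8394] T [1.7034 0.3605 0.2543] op 0.02785475107299925 69.12202835083008
top z 0.21285982407381532 121 rect c [0.519  0.1932] size [0.0261 0.0528] ang 85.4810791015625 mean [0.514  0.1889]
socket c [0.5158 0.1976] 0.0009701174455457048 468
handle c@104 [0.5189 0.1961] yaw mod90 86.55044510674207 lean xy [ 0.1597 -0.0126] 0.0021424514918583324 553
```

send_rows(steps=[{"travel": [0,0,0.0002],"turn": 9,"jaw": 0.02},{"travel": [0,0,0.0003],"turn": 18,"jaw": 0.02},{"travel": [0,0,0.0005],"turn": 27,"jaw": 0.02},{"travel": [0,0,0.0006],"turn": 36,"jaw": 0.02},{"travel": [0,0,0.0008],"turn": 44,"jaw": 0.02}])

```text
time: 40.67
tool_pos: [0.5169, 0.1983, 0.172]
tcp_rot: [0.934, 0.357, 0.002, -0.001]
contact_force: [-0.1, 5.0, 10.0]
opening: 0.0277
finger_force: 69.3
```

send_rows(steps=[{"travel": [0,0,0.0005],"turn": -2,"jaw": 0.02},{"travel": [0,0,0.0005],"turn": -2,"jaw": 0.04},{"travel": [0,0,0.0005],"turn": -2,"jaw": 0.06},{"travel": [0,0,0.0005],"turn": -2,"jaw": 0.085},{"travel": [0,0,0.0005],"turn": -2,"jaw": 0.085}])

```text
time: 41.3
tool_pos: [0.5158, 0.197, 0.17]
tcp_rot: [0.927, 0.375, -0.0, 0.0]
contact_force: [-0.3, 0.7, -0.2]
opening: 0.0849
finger_force: 0.0
```

send_rows(steps=[{"travel": [0,0,-0.02],"turn": 0,"jaw": 0.085},{"travel": [0,0,-0.05],"turn": 0,"jaw": 0.085},{"travel": [0,0,-0.08],"turn": 0,"jaw": 0.085},{"travel": [0,0,-0.11],"turn": 0,"jaw": 0.085},{"travel": [0,0,-0.11],"turn": 0,"jaw": 0.085}])

```text
time: 41.92
tool_pos: [0.5166, 0.1972, 0.2818]
tcp_rot: [0.927, 0.375, 0.002, 0.0]
contact_force: [-0.1, 0.2, -0.9]
opening: 0.0851
finger_force: 0.0
```

```bash
python3 stand.py .515 .198 .0615; python3 go.py; python3 - <<'E'
from h import *
im,w=shot("scene","s12"); cv2.imwrite("pics/c10.png",cv2.resize(im[120:280,330:530,::-1],None,fx=4,fy=3.7))
E
```

```text
top z 0.2116519192636453 140 rect c [0.5147 0.1907] size [0.0277 0.0284] ang 44.09788131713867 mean [0.5163 0.1894]
socket c [0.516  0.1989] 0.001048642261625835 462
handle c@104 [0.5145 0.1942] yaw mod90 44.00009566609524 lean xy [-0.0216 -0.0621] 0.0009710249336613338 439
t 41.975 p [0.5162 0.1971 0.2804] yaw 44.01532943625254 q [ 0.2173  0.302   0.14    1.4075 -0.0001  2.5907] F [ 0.6458  0.026  -0.5677] T [-0.021   0.0054  0.0512] op 0.08517973195562133 0.0
```

View pics/c10.png

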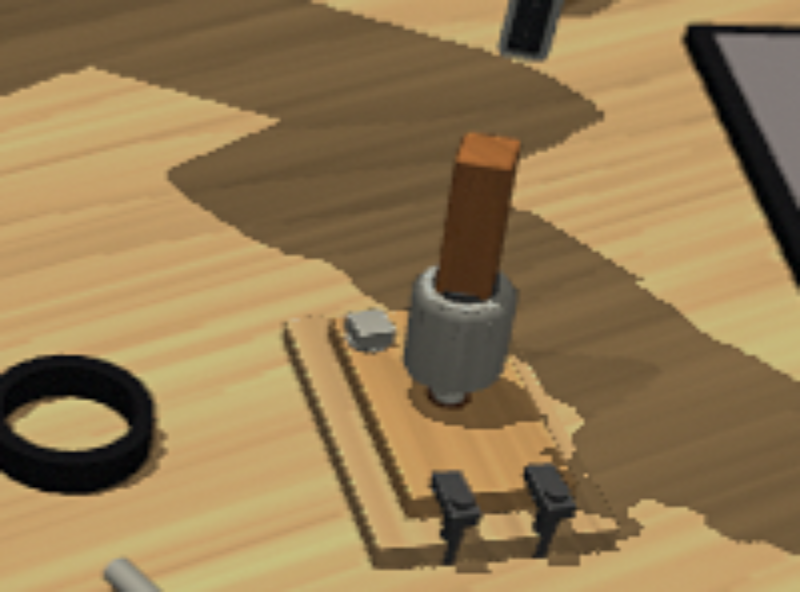

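The crop shows the key standing home on the screw, hand clear and tape undisturbed, with the shank foot at ~(450,400). I check the screw's lean against its hole.

```bash
python3 - <<'E'
from h import *
np.set_printoptions(precision=4,suppress=True)
for f in("s8","s10","s12"):
    im=cv2.imread(f"pics/{f}.png"); a=im[215:240,425:460].astype(int)
    b,g,r=a[...,0],a[...,1],a[...,2]
    m=(r-b>35)&(r<125)   # dark reddish-brown ring of the hole
    v,u=np.nonzero(m); 
    if len(u): print(f,len(u),"ring px",u.mean()+425,v.mean()+215,(u.min()+425,u.max()+425,v.min()+215,v.max()+215),px2z("scene",[[(u.min()+u.max())/2+425,(v.min()+v.max())/2+215]],.0365))
im,w=shot("scene"); q=w[np.isfinite(w[...,0])]
for lo,hi in((.040,.048),(.048,.056),(.056,.062)):
    s=q[(np.hypot(q[:,0]-.518,q[:,1]-.198)<.014)&(q[:,2]>lo)&(q[:,2]<hi)]; print(lo,len(s),s.mean(0) if len(s) else 0)
im,w=shot("top"); q=w[np.isfinite(w[...,0])]
t=q[(np.hypot(q[:,0]-.515,q[:,1]-.195)<.04)&(q[:,2]>.208)&(q[:,2]<.216)];print("top-cam handle top",len(t),t.mean(0) if len(t) else 0)
E
```

```text
s8 176 ring px 451.57954545454544 224.1875 (np.int64(425), np.int64(459), np.int64(216), np.int64(239)) [[0.5211 0.2007 0.0365]]
s10 129 ring px 450.5813953488372 224.91472868217053 (np.int64(425), np.int64(459), np.int64(218), np.int64(239)) [[0.5238 0.1988 0.0365]]
s12 250 ring px 447.632 229.164 (np.int64(425), np.int64(459), np.int64(215), np.int64(239)) [[0.5198 0.2016 0.0365]]
0.04 14 [0.5234 0.1974 0.043 ]
0.048 0 0
0.056 0 0
top-cam handle top 365 [0.5123 0.1906 0.2115]
```

```bash
python3 - <<'E'
from h import *
im=cv2.imread("pics/s12.png")
hsv=cv2.cvtColor(im,cv2.COLOR_BGR2HSV)
for r in range(218,234): print(r,hsv[r,430:456,1].tolist())
d=np.array([.4242,.9054])
for r in(222,226,229):
  for u in(438,442,446): print(r,u,px2z("scene",[[u,r]],.042)[0,:2]@d)
# socket lateral centre through silhouettes
_,w=shot("scene")
q=w[np.isfinite(w[...,0])]; q=q[(np.hypot(q[:,0]-.516,q[:,1]-.198)<.04)]
for z in np.arange(.068,.21,.01):
    s=q[abs(q[:,2]-z)<.005]; l=s[:,:2]@d; print(round(z,3),len(s),"L",round(l.min(),4),round(l.max(),4),"mid",round((l.min()+l.max())/2,4))
E
```

```text
218 [137, 18, 20, 25, 25, 28, 25, 21, 24, 27, 24, 27, 26, 30, 22, 23, 24, 24, 23, 26, 26, 24, 23, 24, 19, 70]
219 [136, 103, 12, 26, 25, 25, 24, 24, 23, 30, 24, 27, 23, 23, 23, 27, 24, 24, 30, 26, 26, 24, 27, 28, 19, 61]
220 [141, 136, 8, 19, 22, 25, 22, 28, 28, 24, 24, 24, 27, 26, 23, 24, 21, 27, 27, 23, 26, 27, 24, 18, 12, 88]
221 [138, 134, 105, 12, 19, 25, 25, 32, 24, 24, 28, 28, 23, 26, 33, 23, 24, 27, 23, 23, 27, 24, 24, 18, 67, 127]
222 [137, 138, 136, 78, 15, 18, 22, 25, 24, 30, 31, 24, 30, 23, 27, 27, 21, 24, 20, 29, 27, 24, 28, 25, 78, 144]
223 [138, 138, 138, 137, 114, 47, 18, 25, 21, 28, 28, 21, 27, 26, 24, 21, 25, 24, 27, 23, 17, 21, 31, 104, 141, 140]
224 [137, 139, 140, 136, 141, 136, 115, 39, 24, 28, 24, 24, 23, 23, 24, 24, 25, 21, 20, 21, 17, 34, 101, 144, 144, 137]
225 [135, 136, 137, 140, 138, 141, 153, 97, 23, 27, 27, 28, 21, 28, 25, 25, 21, 14, 32, 96, 99, 146, 140, 139, 141, 139]
226 [136, 139, 141, 137, 137, 138, 148, 152, 60, 22, 28, 26, 26, 25, 24, 24, 98, 134, 144, 145, 141, 140, 139, 137, 135, 140]
227 [136, 139, 140, 136, 139, 138, 138, 221, 94, 18, 21, 18
[... 956 characters left out ...]
 438 0.39277808603264835
226 442 0.401523037254433
226 446 0.41026892546376786
229 438 0.39114087514512264
229 442 0.39982746502604893
229 446 0.4085149793683316
0.068 85 L 0.3732 0.423 mid 0.3981
0.078 93 L 0.3727 0.4239 mid 0.3983
0.088 96 L 0.3718 0.4239 mid 0.3978
0.098 94 L 0.3709 0.4232 mid 0.397
0.108 102 L 0.3707 0.4217 mid 0.3962
0.118 213 L 0.3698 0.4221 mid 0.396
0.128 69 L 0.3777 0.4173 mid 0.3975
0.138 56 L 0.3789 0.4092 mid 0.394
0.148 59 L 0.3765 0.4097 mid 0.3931
0.158 62 L 0.3766 0.4084 mid 0.3925
0.168 63 L 0.3752 0.4064 mid 0.3908
0.178 59 L 0.3754 0.4072 mid 0.3913
0.188 65 L 0.3739 0.4088 mid 0.3914
0.198 70 L 0.3731 0.4075 mid 0.3903
0.208 149 L 0.3731 0.4053 mid 0.3892
```

The screw likely leans ~0.05 rad toward −y with the key, which is too near the limit. I'll take the key again with the closing line near the lean, bring it upright over the hole and let go.

send_rows(steps=[{"travel": [0,0,0],"turn": -10,"jaw": 0.085},{"travel": [0,0,0],"turn": -20,"jaw": 0.085},{"travel": [0,0,0],"turn": -30,"jaw": 0.085},{"travel": [0,0,0],"turn": -40,"jaw": 0.085},{"travel": [0,0,0],"turn": -50,"jaw": 0.085}])

```text
time: 42.8
tool_pos: [0.5155, 0.197, 0.2794]
tcp_rot: [0.68, 0.733, -0.0, -0.0]
contact_force: [-0.2, 0.5, 0.9]
opening: 0.085
finger_force: 0.0
```

send_rows(steps=[{"travel": [0,0,0],"turn": -10,"jaw": 0.085},{"travel": [0,0,0],"turn": -20,"jaw": 0.085},{"travel": [0,0,0],"turn": -30,"jaw": 0.085},{"travel": [0,0,0],"turn": -40,"jaw": 0.085},{"travel": [0,0,0],"turn": -40,"jaw": 0.085}])

```text
time: 43.42
tool_pos: [0.5156, 0.197, 0.2795]
tcp_rot: [0.391, 0.92, -0.0, -0.0]
contact_force: [0.2, 0.3, -0.7]
opening: 0.085
finger_force: 0.0
```

```bash
python3 go.py .514 .1935 .168 134;python3 go.py .517 .202 .168 134|tail -2
```

```text
t 43.425 p [0.5156 0.197  0.2795] yaw 133.96065803910818 q [ 0.2173  0.3027  0.1385  1.4077 -0.      1.0209] F [ 0.1512  0.255  -0.7237] T [-0.0095 -0.0087 -0.0312] op 0.0850123345713117 0.0
travel [-0.0015 -0.0035  0.1115]
turn -0.03934196089181796
travel [0.0025 0.0046 0.1115]
turn -0.03934196089181796
```

send_rows(steps=[{"travel": [-0.0015,-0.0035,0.03],"turn": 0,"jaw": 0.085},{"travel": [-0.0015,-0.0035,0.06],"turn": 0,"jaw": 0.085},{"travel": [-0.0015,-0.0035,0.09],"turn": 0,"jaw": 0.085},{"travel": [-0.0015,-0.0035,0.11],"turn": 0,"jaw": 0.085},{"travel": [-0.0015,-0.0035,0.1115],"turn": 0,"jaw": 0.06}])

```text
time: 44.05
tool_pos: [0.5134, 0.1933, 0.1674]
tcp_rot: [0.392, 0.92, -0.001, -0.001]
contact_force: [-0.6, -0.7, -0.3]
opening: 0.0693
finger_force: 0.0
```

send_rows(steps=[{"travel": [0,0,0],"turn": 0,"jaw": 0.02},{"travel": [0,0,0],"turn": 0,"jaw": 0.02},{"travel": [0,0,0],"turn": 0,"jaw": 0.02},{"travel": [0,0,0],"turn": 0,"jaw": 0.02},{"travel": [0,0,0],"turn": 0,"jaw": 0.02}], newtons=60)

```text
time: 44.68
tool_pos: [0.5155, 0.194, 0.1698]
tcp_rot: [0.391, 0.921, 0.001, 0.001]
contact_force: [2.6, 3.1, 6.4]
opening: 0.0277
finger_force: 58.3
```

send_rows(steps=[{"travel": [0.001,0.002,0],"turn": 0,"jaw": 0.02},{"travel": [0.002,0.004,0],"turn": 0,"jaw": 0.02},{"travel": [0.003,0.006,0],"turn": 0,"jaw": 0.02},{"travel": [0.004,0.008,0],"turn": 0,"jaw": 0.02},{"travel": [0.004,0.008,0],"turn": 0,"jaw": 0.02}])

```text
time: 45.3
tool_pos: [0.5179, 0.2014, 0.1695]
tcp_rot: [0.391, 0.92, -0.0, 0.001]
contact_force: [0.4, -3.9, 7.4]
opening: 0.0275
finger_force: 58.7
```

```bash
python3 go.py
```

```text
t 45.3 p [0.5179 0.2014 0.1695] yaw 133.98380129004002 q [ 0.2253  0.3396 -0.1059  1.1237 -0.002   1.0284] F [ 0.3879 -3.8552  7.4382] T [-1.2556 -0.318  -0.0112] op 0.027521018058993495 58.72834503650665
```

send_rows(steps=[{"travel": [0,0,0],"turn": 0,"jaw": 0.04},{"travel": [0,0,0],"turn": 0,"jaw": 0.06},{"travel": [0,0,0],"turn": 0,"jaw": 0.085},{"travel": [0,0,0],"turn": 0,"jaw": 0.085},{"travel": [0,0,0],"turn": 0,"jaw": 0.085}])

```text
time: 45.92
tool_pos: [0.5172, 0.202, 0.1685]
tcp_rot: [0.391, 0.921, -0.0, -0.0]
contact_force: [-0.5, 0.2, 0.5]
opening: 0.0848
finger_force: 0.0
```

send_rows(steps=[{"travel": [0,0,-0.02],"turn": 0,"jaw": 0.085},{"travel": [0,0,-0.05],"turn": 0,"jaw": 0.085},{"travel": [0,0,-0.08],"turn": 0,"jaw": 0.085},{"travel": [0,0,-0.11],"turn": 0,"jaw": 0.085},{"travel": [0,0,-0.11],"turn": 0,"jaw": 0.085}])

```text
time: 46.55
tool_pos: [0.5181, 0.2022, 0.2804]
tcp_rot: [0.391, 0.921, 0.001, 0.001]
contact_force: [-0.0, -0.3, -0.5]
opening: 0.0848
finger_force: 0.0
```

```bash
python3 stand.py .516 .2 .0615; python3 go.py; python3 - <<'E'
from h import *
im,w=shot("scene","s13"); hsv=cv2.cvtColor(im[...,::-1].copy(),cv2.COLOR_BGR2HSV)
for r in(226,227,228): print(r,hsv[r,434:452,1].tolist())
d=np.array([.4242,.9054]);q=w[np.isfinite(w[...,0])]; q=q[(np.hypot(q[:,0]-.516,q[:,1]-.2)<.04)]
for z in (.073,.083,.093,.103,.17,.19,.205):
    s=q[abs(q[:,2]-z)<.005]; l=s[:,:2]@d; print(z,round((l.min()+l.max())/2,4))
E
```

```text
top z 0.21189721384693816 135 rect c [0.516  0.1959] size [0.0271 0.0307] ang 42.84220504760742 mean [0.5179 0.1946]
socket c [0.5163 0.201 ] 0.0009710122773547555 455
handle c@104 [0.5154 0.1982] yaw mod90 45.44505073191245 lean xy [-0.019  -0.0308] 0.0010919259017381597 426
t 46.6 p [0.5176 0.2021 0.2789] yaw 134.0198837879045 q [0.2255 0.3077 0.1445 1.4063 0.0001 1.0281] F [ 0.2672 -0.166  -0.1579] T [-0.0203 -0.0031 -0.1155] op 0.08532682394719655 0.0
226 [138, 136, 143, 152, 64, 24, 26, 24, 23, 23, 23, 28, 55, 136, 141, 145, 144, 139]
227 [135, 136, 141, 191, 93, 22, 23, 25, 22, 22, 26, 28, 139, 159, 138, 138, 140, 138]
228 [135, 138, 143, 146, 179, 98, 34, 18, 22, 21, 25, 85, 177, 160, 143, 136, 141, 141]
0.073 0.4004
0.083 0.3993
0.093 0.3995
0.103 0.3997
0.17 0.3959
0.19 0.3953
0.205 0.3939
```

```bash
python3 -c "
from station import ctrl
print(ctrl.finish_job())"
```

```text
the job is handed in; nothing more can be done
None
```

The job is handed in. The screw was turned clockwise about 190–210° and stands about 0.03 rad off upright by my measurements; the key is home on it and released, and the hand is clear. The hand-in call returned no verdict, I viewed 11 pictures against your limit of 10, and I did not re-measure the bystanders at the end.

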